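Sort bottles into the pail and markers into the tray, then hang the pail by its bail

ROBOT

A 7-joint arm with a two-finger parallel gripper is mounted at the origin on a cart in front of the work surface, level with it; the furniture and walls round the work are solid. World frame = base frame: x ahead of the robot, y to its left, z up, the work surface at z = 0. Lengths are in m, angles in rad, forces in N, time in s.
With the tool pointing down it reaches from about 0.4 to 0.85 m from the base axis. Payload 10.4 kg.
Tool frame: the origin (TCP) lies midway between the tips of the shut fingers; the grasp point (between the pads) lies manip.pinch_z behind it (manip.pinch_z is the distance from the TCP to the grasp point, in m); z points along the fingers, y is the direction in which the jaws open and shut (so a half turn about z gives the same grasp; the last joint's range is limited). The gripper opens to 85 mm and grips with 20 to 120 N. Pads are 22 mm wide; open, the fingers measure 114 mm over their backs; the gripper's body (76 mm by 85 mm) begins 54 mm behind the grasp point. The pads swing forward as they close: fully open they stand 13 mm farther back than shut.
Start: joints at [1.136, 0.332, -0.065, 1.46, 0.022, 1.35, -0.088], TCP at [0.25, -0.573, 0.206] pointing down, gripper open.
Joint ranges: [-2.6, 2.6], [-0.5, 2.12], [-1.47, 1.34], [0.16, 2.42], [-1.27, 4.41], [0.06, 2.06], [-2.6, 2.6]. Speed limits (rad/s): [2.22, 2.22, 2.79, 2.79, 3.14, 3.14, 3.14].

INTERFACE

Orientations are given as a unit quaternion [x, y, z, w].
In Python, from workcell import manip gives the robot as it stands.
- The arm moves only by the shell command python3 -m handwheel 'ROWS' [FORCE]. ROWS is JSON, a list that holds one entry, the list of rows, each a list of 7 numbers: the shift along the tool's x, y, z in m, then the turn, a rotation vector about the tool's x, y, z in rad, then the finger opening in m, from 0 to 0.0854. In form: [[[tx, ty, tz, ax, ay, az, claw], ...]]. A call has 1 to 8 rows; each row is the pose to reach, as a shift and turn from the pose commanded when the call began, along the tool's axes at that moment; what a row does not reach only later rows make up. A row lasts 1/8 s, in which the tool goes at most 62.5 mm and 10.7 degrees, less where a joint would pass 70% of its speed; a pose out of reach is approached as far as the arm can. A call with a gripper value outside its range is refused whole. The fingers move at their own pace and stop on an object; FORCE is the grip in N (left out, the last holds). Time passes only in rows, so rows that repeat a pose let the fingers close. It gives the time, the measured TCP pose, the force and the opening at its end, in the units of the state.
- manip.get_obs(): the state, without advancing time (a new reading comes with each control period).
- manip.camera(name): name is "scene" or "top"; returns the picture (480x640x3 uint8, blue, green, red); there is no depth.
- manip.calibration(name): a dict with "fx", "fy", "cx", "cy" (pixels), "view" (4x4, takes a point from world to camera coordinates). Camera axes: x right, y up, looking along -z (the intrinsics and any distortion apply to the point x, -y, -z); pixel columns grow to the right and rows downward; lengths in m; the calibration is good to about 2 mm. A picture is of the moment at which its call begins. calibration takes no time and is no camera call.
- manip.hand_in(): hands the job in, once; it reports no verdict.
The state is a dict: "clock": time; "joint_pos": joint angles; "joint_velocities": joint speeds; "tau": joint torques, N m; "position": TCP position; "ee_rot": TCP orientation; "ft_force": force on the tool from outside, world axes, zero at the start; "torque": the same for the moment, N m; "grip_width": opening from 0.0 (shut) to 1.0 (fully open).
Only numpy, scipy, OpenCV 4.12 (cv2) and the standard library are available. Lean on these libraries where they do the work, as an engineer would, in place of code of your own. Each camera call takes 0.05 s, during which the arm holds its last target.

TASK

Sort what was left out on the bench, however many there are: the small reagent bottles (dropper bottles, amber jar) go into the white pail where it stands, the markers into the yellow tray. When all bottles are in, swing the flat-lying bail of the standing pail upright, then carry the pail by the bail's blue grip without tipping it and hang it on the hook stand, the bail resting on both prongs. Leave everything else where it is.

Things in the scene. Friction and masses are not known exactly. Their poses are not given: they have to be found in the camera images.
- pail: Round white plastic pail, loose, 0.45 kg, 92 mm high, 136 mm across the rim (141 over the bead), 130 at the foot, wall 4 mm, floor 5 mm thick, open on top. Origin at the centre of its underside, z up. The bail's pivots lie on its y axis (+-75 mm), 84 mm above the underside; at the start the bail lies flat over its -x side, level with the rim.
- bail (a joint): Swing of the pail's steel wire bail about the pail's y axis: 0 lying flat to the pail's -x side (stop), 1.57 upright, 3.14 flat on the other side. It turns freely and falls back unless held.
- bail_grip (a point): Centre of the blue grip sleeve (12 mm thick, 50 mm long, 14 mm collars) in the middle of the bail's crossbar. The crossbar runs along the pail's y axis, 8 mm thick, straight over 112 mm, 115 mm from the pivot axis; lying flat it is 84 mm above the worktop with a gap of 38 mm between sleeve and rim; upright it is 199 mm above the pail's underside.
- hook: Fixed bench stand: round foot 110 mm wide, post 18 mm thick, two steel prongs (8 mm thick, centre lines 38 mm either side of the middle) running from the post's top along its own -x (towards the robot), with a dip 105 mm from the post axis, then turned up; red balls on the tips, 135 mm from the post axis, reach 270 mm above the worktop. Origin under the foot's centre.
- hook_seat (a point): Where the crossbar's centre lies when the pail hangs properly: midway between the prongs, 105 mm before the post axis, 248 mm above the worktop; the pail's underside is then 49 mm up. The crossbar lies across both prongs, along the stand's y, the grip in the 68 mm gap between them. Bring it from the front over the tips, the prongs passing through the bail's loop above the pail.
- tray: Yellow open tray fixed on the worktop, 170 mm (its x) by 110 mm (its y), 35 mm high, wall and floor 4 mm. Origin at the centre of its underside.
- dropper_a: Small reagent dropper bottle standing upright: brown glass body 33 mm in diameter and 70 mm high, black screw collar 24 mm in diameter from 62 to 77 mm, slim black rubber bulb (13 mm) on top, 102 mm high in all, 70 g. Origin at the centre of its underside, z up. May be absent (None).
- dropper_b: Small reagent dropper bottle standing upright: brown glass body 33 mm in diameter and 70 mm high, black screw collar 24 mm in diameter from 62 to 77 mm, slim black rubber bulb (13 mm) on top, 102 mm high in all, 70 g. Origin at the centre of its underside, z up. May be absent (None).
- amber_jar: Small amber glass reagent jar with black screw cap, standing upright: 52 mm in diameter, 89 mm high, the cap 45 mm in diameter from 72 mm up, 140 g. Origin at the centre of its underside, z up. May be absent (None).
- marker_1: White felt marker with a black cap lying on the worktop, 135 mm long, 17 mm wide, 16 mm high, 15 g. Origin at mid-length on its underside; its length runs along its own y axis, its x axis lies across it. May be absent (None).
- marker_2: White felt marker with a black cap lying on the worktop, 135 mm long, 17 mm wide, 16 mm high, 15 g. Origin at mid-length on its underside; its length runs along its own y axis, its x axis lies across it. May be absent (None).
- timer: Bystander: flat white bench timer 62x65x18 mm, origin at the centre of its underside. Leave it where it is.
- weigh_boat: Bystander: shallow white weighing boat 70x70x18 mm, origin at the centre of its underside. Leave it where it is.

How it is judged:
On the way, in this order (a step that is already met when the one before it is completed fails the run):
1. all the bottles are in the pail while it stands on the bench (horizontal distance between each of dropper_a, dropper_b, amber_jar and pail below 0.06 m and z of dropper_a in the frame of pail between -0.005 and 0.075 m and z of dropper_b in the frame of pail between -0.005 and 0.075 m and z of amber_jar in the frame of pail between -0.005 and 0.075 m and height (world z) of pail below 0.012 m and angle between pail's own z axis and vertical below 0.2 rad), for 0.2 s.
2. the bail is raised upright (within 0.3 rad) with the loaded pail still standing on the bench (all of step 1 and value of joint bail between 1.27 and 1.87 rad), for 0.2 s.
3. the pail hangs by its bail on both prongs of the hook (x of bail_grip in the frame of hook between -0.13 and -0.075 m and y of bail_grip in the frame of hook between -0.015 and 0.015 m and z of bail_grip in the frame of hook between 0.24 and 0.258 m and contact force between bail and hook above 1.5 N and height (world z) of pail above 0.03 m and angle between pail's own z axis and vertical below 0.4 rad), for 0.2 s.
At the end, for the whole second after the job is handed in: The pail hangs still and clear of the worktop by over 30 mm, tilted under 0.4 rad, its crossbar seated on both prongs (grip within 15 mm of the middle, 10 mm of seat height); all bottles present are inside the pail, and all markers present lie in the tray, their centres within the walls (all of step 3 and horizontal distance between each of dropper_a, dropper_b, amber_jar and pail below 0.06 m and z of dropper_a in the frame of pail between -0.005 and 0.075 m and z of dropper_b in the frame of pail between -0.005 and 0.075 m and z of amber_jar in the frame of pail between -0.005 and 0.075 m and x of marker_1 in the frame of tray between -0.07 and 0.07 m and y of marker_1 in the frame of tray between -0.05 and 0.05 m and z of marker_1 in the frame of tray between -0.005 and 0.03 m and x of marker_2 in the frame of tray between -0.07 and 0.07 m and y of marker_2 in the frame of tray between -0.05 and 0.05 m and z of marker_2 in the frame of tray between -0.005 and 0.03 m and linear speed of pail below 0.03 m/s); the robot touches nothing.
It fails at once if the pail is tipped over (tilted more than 0.75 rad) (angle between pail's own z axis and vertical above 0.75 rad).
It fails at once if a bystander (timer, weighing boat) is shifted more than 40 mm (distance of any of timer, weigh_boat from where it was at the start of the episode above 0.04 m).
Of marker_1, marker_2 only 1 to 2 are there at a start; the rules pass over those that are not, and their reading is None.
Of dropper_a, dropper_b, amber_jar only 2 to 3 are there at a start; the rules pass over those that are not, and their reading is None.
At some moment in a run one of marker_1, marker_2 may be knocked a few centimetres aside while the robot is not near it.
It also fails if it takes over 200 s, if anything falls off the work surface, if the arm or the gripper's body presses on something with over 40 N, if the wrist force passes 120 N, or if a joint passes its speed limit or range.

## Working session

There is one attempt and no reset: what is moved stays moved. The work goes in short steps, Python scripts to look and compute and a shell command to move; the robot and the scene stay as the last step left them, time stands still between calls to the robot, and variables do not carry over. Pictures are saved under pics/ and viewed, and the job is handed in when it is done.

```bash
ls; mkdir -p pics; cat > h.py <<'E'
import numpy as np, cv2
from workcell import manip
def snap(n,f):
    im=manip.camera(n); cv2.imwrite('pics/'+f,im); return im
def ray(n,u,v):
    c=manip.calibration(n); V=np.array(c['view']); R=V[:3,:3]; t=V[:3,3]
    d=np.array([(u-c['cx'])/c['fx'],(v-c['cy'])/c['fy'],1.0]); d=np.array([d[0],-d[1],-d[2]])
    return -R.T@t, R.T@d
def onz(n,u,v,z):
    o,d=ray(n,u,v); return o+d*(z-o[2])/d[2]
def proj(n,p):
    c=manip.calibration(n); V=np.array(c['view']); q=V[:3,:3]@np.array(p)+V[:3,3]; q=np.array([q[0],-q[1],-q[2]])
    return np.array([c['fx']*q[0]/q[2]+c['cx'],c['fy']*q[1]/q[2]+c['cy']])
E
python3 - <<'E'
from h import *
np.set_printoptions(precision=4,suppress=True)
for n in('scene','top'):
    snap(n,n+'0.png'); c=manip.calibration(n);print(n,{k:(np.array(v) ) for k,v in c.items()}); print(ray(n,320,240))
print(manip.get_obs(),manip.pinch_z)
E
```

```text
pics
scene {'fx': array(541.1877), 'fy': array(541.1877), 'cx': array(309.9616), 'cy': array(241.967), 'view': array([[-0.8101, -0.5863,  0.0022,  0.3096],
       [ 0.4062, -0.5585,  0.7232, -0.4945],
       [-0.4228,  0.5868,  0.6906, -0.748 ],
       [ 0.    ,  0.    ,  0.    ,  1.    ]])}
(array([0.1354, 0.3442, 0.8735]), array([ 0.4092, -0.5997, -0.6879]))
top {'fx': array(514.2144), 'fy': array(514.2144), 'cx': array(309.4571), 'cy': array(230.9139), 'view': array([[-0.0062, -1.    , -0.0032, -0.2626],
       [ 0.9989, -0.0064,  0.0455, -0.6021],
       [-0.0456, -0.0029,  0.999 , -1.2671],
       [ 0.    ,  0.    ,  0.    ,  1.    ]])}
(array([ 0.5421, -0.2701,  1.2924]), array([ 0.0278, -0.0175, -0.9998]))
{'clock': 0.1, 'joint_pos': array([ 1.1364,  0.3328, -0.0647,  1.4609,  0.0216,  1.3499, -0.0885]), 'joint_velocities': array([ 0.0006, -0.0015,  0.0005, -0.0027,  0.0004,  0.0015, -0.0005]), 'tau': array([  0.0026, -62.6754,   0.0497, -39.2428,   0.0163,   0.007 ,
        -0.    ]), 'position': array([ 0.25  , -0.5724,  0.2052]), 'ee_rot': array([ 0.9789,  0.2044, -0.0002, -0.0006]), 'ft_force': array([-0.0591,  0.4048,  0.6033]), 'torque': array([-0.0321,  0.0165,  0.0111]), 'grip_width': 0.9962875242879092} 0.0187
```

View pics/scene0.png

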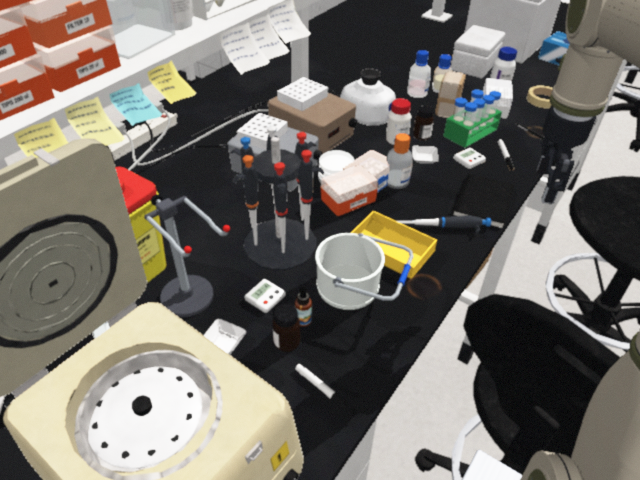

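View pics/top0.png

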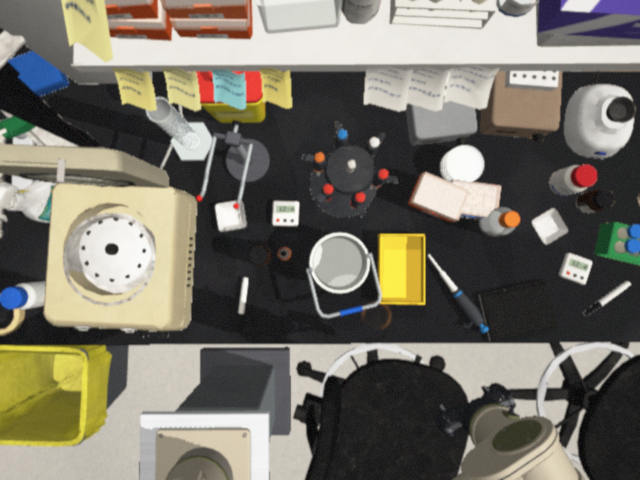

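```bash
python3 - <<'E'
from h import *
t=cv2.imread('pics/top0.png'); s=cv2.imread('pics/scene0.png')
def cr(im,x0,y0,x1,y1,k,f,g=1.0):
    c=cv2.resize(im[y0:y1,x0:x1],None,fx=k,fy=k,interpolation=cv2.INTER_CUBIC)
    c=(255*(c/255.)**g).astype('uint8'); cv2.imwrite('pics/'+f,c)
cr(t,190,190,450,340,3,'t1.png',.6)
cr(t,420,130,640,340,2.8,'t2.png',.6)
cr(s,160,190,440,400,2.8,'s1.png',.6)
for p in [(607,297),(576,268),(243,295),(259,252),(285,254),(338,262),(402,268),(596,200),(460,290)]: print(p,onz('top',*p,0.01).round(3))
E
```

```text
(607, 297) [ 0.432 -1.002  0.01 ]
(576, 268) [ 0.504 -0.928  0.01 ]
(243, 295) [ 0.442 -0.1    0.01 ]
(259, 252) [ 0.549 -0.14   0.01 ]
(285, 254) [ 0.543 -0.205  0.01 ]
(338, 262) [ 0.523 -0.337  0.01 ]
(402, 268) [ 0.507 -0.496  0.01 ]
(596, 200) [ 0.673 -0.983  0.01 ]
(460, 290) [ 0.452 -0.639  0.01 ]
```

View pics/t1.png

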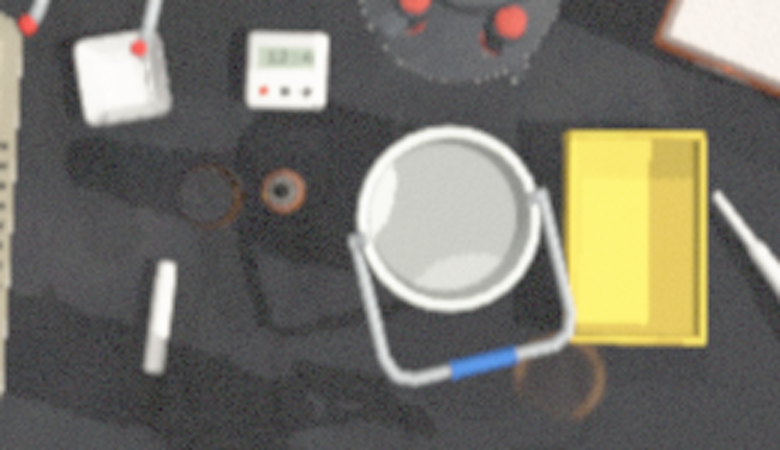

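View pics/t2.png

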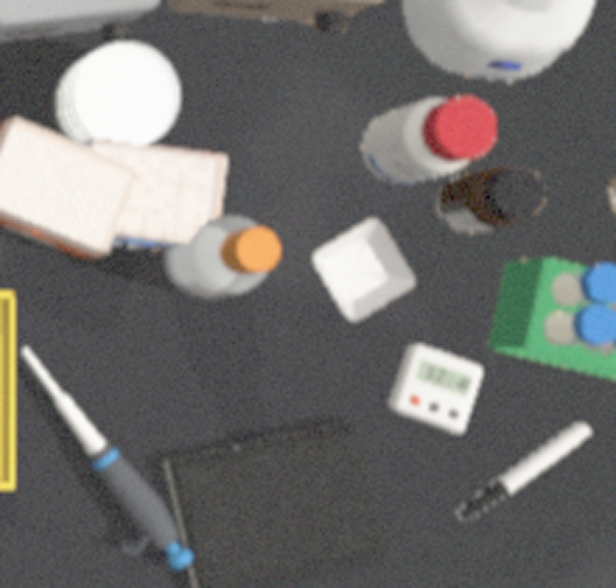

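View pics/s1.png

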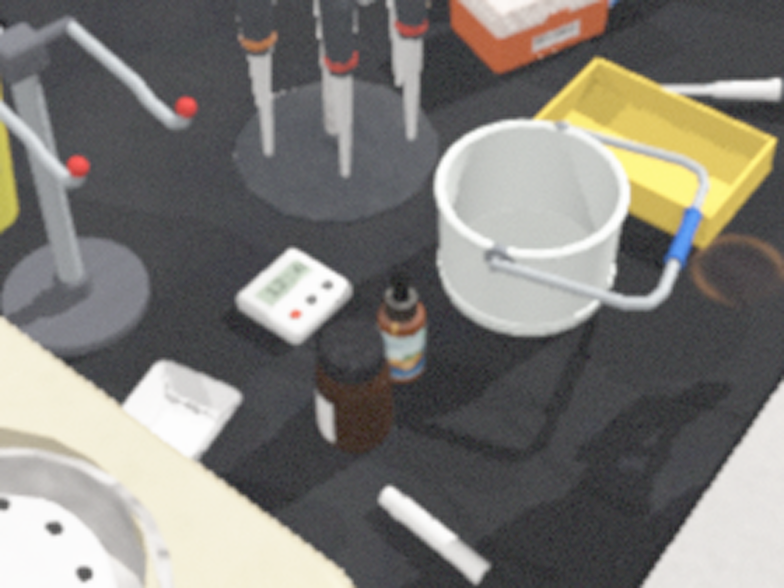

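```bash
python3 - <<'E'
from h import *
t=cv2.imread('pics/top0.png'); s=cv2.imread('pics/scene0.png')
def cr(im,x0,y0,x1,y1,k,f,g=1.0,a=1):
    c=cv2.resize(im[y0:y1,x0:x1],None,fx=k,fy=k,interpolation=cv2.INTER_CUBIC)
    c=np.clip(255*a*(c/255.)**g,0,255).astype('uint8'); cv2.imwrite('pics/'+f,c)
cr(t,215,230,315,340,5,'t3.png',.5,1.3)
cr(s,250,270,350,410,4,'s3.png',.5,1.3)
E
```

```text
(no output)
```

View pics/t3.png

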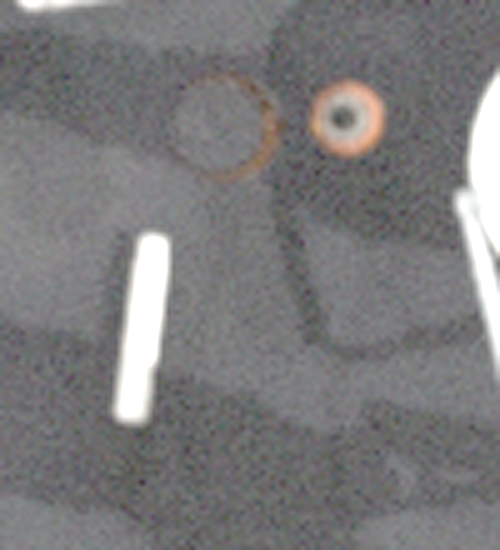

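View pics/s3.png

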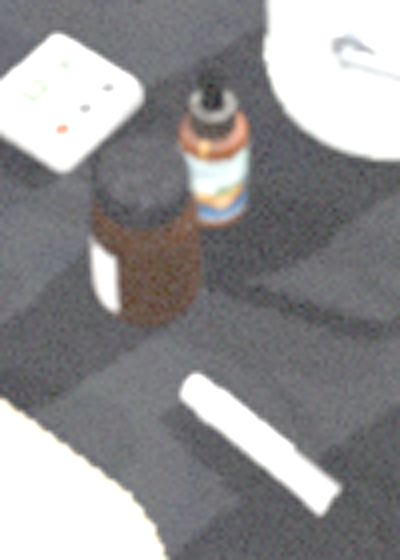

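```bash
python3 - <<'E'
from h import *
np.set_printoptions(precision=1,suppress=True,linewidth=150)
for n,f,box in(('top','top0.png',(225,270,270,340)),('scene','scene0.png',(285,355,345,410))):
    im=cv2.imread('pics/'+f); g=im.min(axis=2); m=np.zeros_like(g); x0,y0,x1,y1=box
    m[y0:y1,x0:x1]=(g[y0:y1,x0:x1]>110)*255
    if n=='scene': m[:, :]=m
    cs=max(cv2.findContours(m,0,2)[0],key=cv2.contourArea)
    r=cv2.minAreaRect(cs); print(n,r); 
    bp=cv2.boxPoints(r)
    c=np.array(r[0]); e=sorted([(np.linalg.norm(bp[i]-bp[(i+1)%4]),tuple((bp[i]+bp[(i+1)%4])/2)) for i in range(4)])[:2]
    a,b=np.array(e[0][1]),np.array(e[1][1]); print(a,b)
    A,B=onz(n,*a,.009),onz(n,*b,.009); print(A.round(4),B.round(4),np.linalg.norm(A-B))
    d=(b-a)/np.linalg.norm(b-a); nrm=np.array([-d[1],d[0]])
    L=np.linalg.norm(b-a)
    gg=im.mean(axis=2).astype(np.float32)
    for off in (-12,-9,-6,-3,0,3,6,9,12):
        pts=np.array([a+d*s+nrm*off for s in np.arange(-28,L+28,2)],np.float32)
        print(off,cv2.remap(cv2.GaussianBlur(gg,(3,3),0),pts[None,:,0],pts[None,:,1],1)[0].astype(int))
E
```

```text
top ((243.3077392578125, 295.0384826660156), (6.573841094970703, 36.71428298950195), 7.125016689300537)
[241.  313.3] [245.6 276.8]
[ 0.4 -0.1  0. ] [ 0.5 -0.1  0. ] 0.09076845776081977
-12 [40 40 39 38 35 30 26 27 26 27 28 28 27 27 28 28 25 24 27 27 23 27 34 37 37 37 38 38 41 41 41 40 40 41 40 41 38 38 41 42 41 33 30 29 28 27 28]
-9 [40 39 38 37 32 26 28 26 24 26 25 26 27 28 26 26 27 25 26 27 26 28 32 32 32 33 34 33 34 36 37 38 40 43 45 43 41 42 44 44 43 36 30 29 29 29 29]
-6 [38 38 38 37 34 27 25 24 25 25 25 27 26 25 26 29 29 28 28 29 28 28 28 27 27 28 29 30 31 30 29 31 32 40 44 43 43 43 44 45 38 33 31 29 28 27 26]
-3 [ 39  39  37  37  34  27  24  25  23  25  26  25  24  30  83 125 128 130 127 125 130 142 141 137 139 144 140 138 139 137 123 117  91  49  43  44  42
  42  44  42  38  31  30  30  29  29  29]
0 [ 39  38  36  35  32  23  24  22  21  21  22  23  23  37 117 172 177 179 181 184 216 243 246 245 244 244 246 244 243 243 244 239 181  70  41  41  43
  41  41  41  35  29  29  30  30  28  27]
3 [ 42  36  35  30  25  24  24  22  20  21  20  22  20  23  50  74  79  81  76  84 128 1
[... 1688 characters left out ...]
16]
3 [ 22  22  23  25  25  23  26  34  36  35  36  35  35  37  70 149 165 166 178 180 175 170 169 171 172 172 173 175 174 169 173 170 171 172 175 181 185
 155  54  21  21  21  21  21  23  22  21  20  20  21  20  19]
6 [23 24 23 24 24 25 34 37 37 36 36 37 36 37 37 34 31 31 40 39 31 29 29 29 28 30 29 30 28 28 30 28 28 30 29 34 40 40 25 21 20 22 22 21 20 21 21 21 21
 21 20 21]
9 [24 25 25 26 24 27 35 37 36 37 36 36 37 37 34 26 25 23 22 21 22 21 22 21 22 21 22 21 20 20 22 20 20 21 20 20 20 21 20 21 21 21 21 22 21 22 21 21 20
 20 22 22]
12 [22 23 24 25 26 32 37 37 36 37 38 37 37 36 34 31 30 27 26 26 24 23 22 22 22 23 22 21 21 21 20 21 21 21 20 21 21 21 20 20 20 20 21 22 21 21 20 21 22
 21 21 20]
```

```bash
python3 - <<'E'
from h import *
np.set_printoptions(precision=4,suppress=True,linewidth=150)
print('marker white',onz('top',241,313.3,.009),onz('top',245.6,276.8,.009),onz('scene',296.1,364.8,.009),onz('scene',332.3,394.4,.009))
t=cv2.imread('pics/top0.png').astype(int); s=cv2.imread('pics/scene0.png').astype(int)
# dropper body ring (brown) top view
def blob(m,box,mina=20):
    x0,y0,x1,y1=box; mm=np.zeros(m.shape,np.uint8); mm[y0:y1,x0:x1]=m[y0:y1,x0:x1]*255
    cs=max(cv2.findContours(mm,0,2)[0],key=cv2.contourArea); return cs
b=blob((t[...,2]-t[...,0]>25),(270,240,300,270)); print('dropper ring',cv2.minEnclosingCircle(b)); (u,v),r=cv2.minEnclosingCircle(b); print(onz('top',u,v,.06),'radius m',r*1.23/514)
b=blob((t[...,2]-t[...,0]>8),(240,230,272,270)); print('jar ring',cv2.minEnclosingCircle(b)); (u,v),r=cv2.minEnclosingCircle(b); print(onz('top',u,v,.06),r*1.23/514)
# jar from ring: t3 approx circle centre
# pail rim
b=blob((t.min(2)>120),(300,225,378,295)); 
# blue grip
b2=blob((t[...,0]-t[...,2]>60),(330,295,375,325)); r=cv2.minAreaRect(b2); print('grip',r,onz('top',*r[0],.09)); bp=cv2.boxPoints(r); print([onz('top',*p,.09)[:2] for p in bp])
b3=blob((s[...,0]-s[...,2]>60),(385,240,425,300)); r=cv2.minAreaRect(b3); print('grip scene',r,onz('scene',*r[0],.084))
y=blob((t[...,2]-t[...,0]>80),(372,225,432,310)); r=cv2.minAreaRect(y); print('tray',r,[onz('top',*p,.035)[:2] for p in cv2.boxPoints(r)],onz('top',*r[0],.035))
for n,im,box in(('top',t,(190,190,245,215)),('scene',s,(170,210,240,260))):
    m=((im[...,2]-im[...,1]>70)&(im[...,2]>120)).astype(np.uint8); mm=np.zeros_like(m); x0,y0,x1,y1=box; mm[y0:y1,x0:x1]=m[y0:y1,x0:x1]
    k,l,st,ce=cv2.connectedComponentsWithStats(mm); print(n,[(st[i,4],ce[i]) for i in range(1,k)])
E
```

```text
marker white [ 0.3971 -0.0953  0.009 ] [ 0.4874 -0.1067  0.009 ] [ 0.4907 -0.1058  0.009 ] [ 0.4012 -0.0944  0.009 ]
dropper ring ((284.2234191894531, 253.36524963378906), 7.406177520751953)
[ 0.5449 -0.2058  0.06  ] radius m 0.017722953989348058
jar ring ((259.94000244140625, 255.05999755859375), 11.110776901245117)
[ 0.5412 -0.1476  0.06  ] 0.02658804589208462
grip ((350.93524169921875, 310.2538757324219), (6.05694055557251, 22.548105239868164), 75.25643920898438) [ 0.4118 -0.3619  0.09  ]
[array([ 0.4121, -0.3347]), array([ 0.4251, -0.3855]), array([ 0.4115, -0.389 ]), array([ 0.3986, -0.3382])]
grip scene ((403.7000732421875, 273.3999938964844), (7.273237705230713, 20.55480194091797), 18.43494987487793) [ 0.4145 -0.363   0.084 ]
tray ((401.5, 268.5), (71.0, 47.0), 90.0) [array([ 0.5933, -0.4341]), array([ 0.5926, -0.549 ]), array([ 0.4199, -0.5462]), array([ 0.4206, -0.432 ])] [ 0.5063 -0.4903  0.035 ]
top [(np.int32(29), array([198.6897, 197.931 ])), (np.int32(26), array([236. , 205.5]))]
scene [(np.int32(40), array([225.975, 227.675])), (np.int32(45), array([187.3333, 248.8222]))]
```

```bash
cat >> h.py <<'E'
def tri(u1,u2):
    o1,d1=ray('top',*u1); o2,d2=ray('scene',*u2)
    A=np.array([d1,-d2]).T; s=np.linalg.lstsq(A,o2-o1,rcond=None)[0]
    a,b=o1+s[0]*d1,o2+s[1]*d2; return (a+b)/2,np.linalg.norm(a-b)
E
python3 - <<'E'
from h import *
np.set_printoptions(precision=4,suppress=True,linewidth=150)
A=[(198.69,197.93),(236,205.5)];B=[(225.98,227.68),(187.33,248.82)]
for i in (0,1):
    for j in (0,1): print(i,j,tri(A[i],B[j]))
t=cv2.imread('pics/top0.png'); s=cv2.imread('pics/scene0.png')
# foot
print('foot',onz('top',247,161,0.01))
# jar cap by scene
print('jar cap',onz('scene',285,311,.089))
# dropper tip
print(tri((283.6,253.6),(302.5,292)))
# rim
g=t.min(2); m=np.zeros(g.shape,np.uint8); m[225:300,300:378]=(g[225:300,300:378]>150)*255
cs=max(cv2.findContours(m,0,2)[0],key=cv2.contourArea); h=cv2.convexHull(cs); print(cv2.boundingRect(h))
pts=[p for p in h[:,0] if p[1]<258]; el=cv2.fitEllipse(np.array([p for p in cs[:,0] if p[1]<262])) ; print(el,onz('top',*el[0],.09),el[1][0]*1.2/514)
def cr(im,x0,y0,x1,y1,k,f):
    cv2.imwrite('pics/'+f,cv2.resize(im[y0:y1,x0:x1],None,fx=k,fy=k,interpolation=2))
cr(t,150,90,290,240,4,'t4.png')
E
```

```text
0 0 (array([ 0.6297, -0.0721,  0.3108]), np.float64(0.05392864310019344))
0 1 (array([ 0.6573, -0.0446,  0.2648]), np.float64(0.0015340057637051139))
1 0 (array([ 0.6418, -0.1194,  0.2641]), np.float64(0.0019060878835812723))
1 1 (array([ 0.6684, -0.0909,  0.2209]), np.float64(0.06415961067254693))
foot [ 0.7775 -0.1105  0.01  ]
jar cap [ 0.5445 -0.1453  0.089 ]
(array([ 0.5458, -0.2046,  0.0862]), np.float64(0.003706381014732484))
(309, 232, 69, 61)
((340.45538330078125, 264.2627258300781), (61.10213088989258, 64.74449920654297), 146.6847686767578) [ 0.5186 -0.3385  0.09  ] 0.14265088923710328
```

View pics/t4.png

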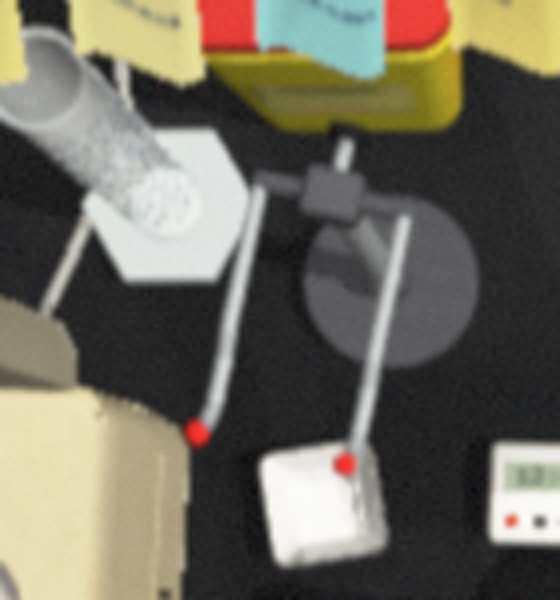

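```bash
python3 - <<'E'
from h import *
np.set_printoptions(precision=4,suppress=True,linewidth=150)
t=cv2.imread('pics/top0.png'); s=cv2.imread('pics/scene0.png')
print(tri((196,187),(155,308)),tri((196,329),(298,405)))
for z in (.1,.2): print(z,onz('top',197,190,z),onz('top',197,329,z))
def cr(im,x0,y0,x1,y1,k,f):
    cv2.imwrite('pics/'+f,cv2.resize(im[y0:y1,x0:x1],None,fx=k,fy=k,interpolation=2))
cr(t,130,170,250,350,3.3,'t5.png');cr(s,100,280,320,480,3,'s5.png')
E
```

```text
(array([0.7062, 0.0004, 0.1245]), np.float64(0.023933511235764746)) (array([ 0.3869, -0.    ,  0.1216]), np.float64(0.029351985996857434))
0.1 [ 0.6937 -0.0051  0.1   ] [ 0.3721 -0.0063  0.1   ]
0.2 [ 0.681  -0.0273  0.2   ] [ 0.3863 -0.0284  0.2   ]
```

View pics/t5.png

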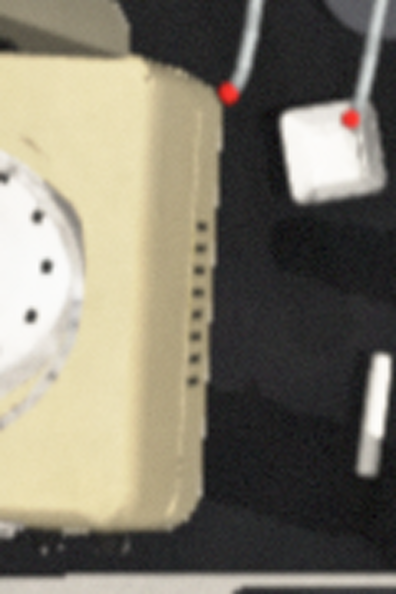

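View pics/s5.png

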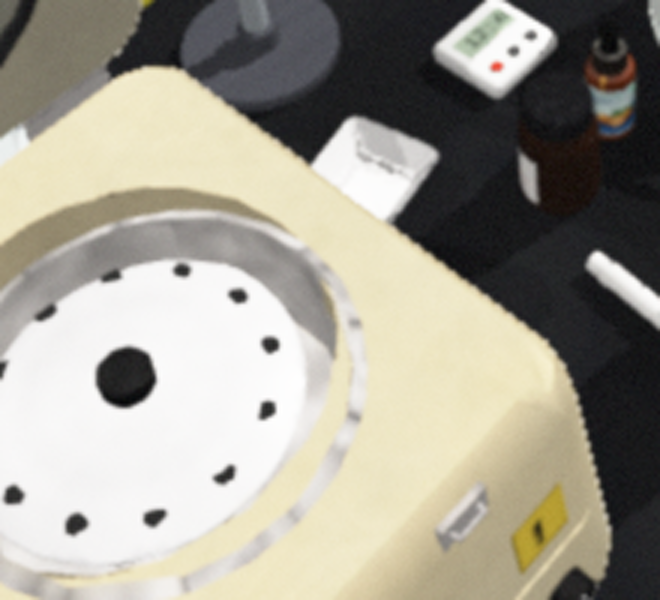

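```bash
python3 - <<'E'
from h import *
np.set_printoptions(precision=4,suppress=True,linewidth=150)
print(tri((171,326),(283,395)),tri((175,190),(158,303)))
for u in(194,197): print(onz('top',u,200,0),onz('top',u,200,.05),onz('top',u,320,0))
E
```

```text
(array([0.3967, 0.0341, 0.1874]), np.float64(0.013655840974880538)) (array([0.6816, 0.023 , 0.1789]), np.float64(0.006342297366312047))
[0.6811 0.0246 0.    ] [0.6757 0.0132 0.05  ] [0.3802 0.0234 0.    ]
[0.681 0.017 0.   ] [0.6756 0.0059 0.05  ] [0.3801 0.0159 0.    ]
```

```bash
cat > go.py <<'E'
import sys
from h import *
from scipy.spatial.transform import Rotation as R
x,y,z,a=map(float,sys.argv[1:5]); o=manip.get_obs(); p=np.array(o['position']); Q=R.from_quat(o['ee_rot'])
th=np.radians(a); X=np.array([np.cos(th),np.sin(th),0]); Y=np.array([np.sin(th),-np.cos(th),0]); T=R.from_matrix(np.array([X,Y,[0,0,-1]]).T)
np.set_printoptions(precision=4,suppress=True)
print('shift',Q.inv().apply(np.array([x,y,z])-p),'rot',(Q.inv()*T).as_rotvec(), 'now',p,'clock',o['clock'],'F',o['ft_force'],'w',o['grip_width'],'j7',o['joint_pos'])
E
python3 go.py 0.545 -0.205 0.2 90
```

```text
shift [ 0.4174 -0.2186  0.0055] rot [-0.0012 -0.0007 -1.159 ] now [ 0.25   -0.5724  0.2052] clock 0.1 F [-0.0591  0.4048  0.6033] w 0.9962875242879092 j7 [ 1.1364  0.3328 -0.0647  1.4609  0.0216  1.3499 -0.0885]
```

```bash
python3 -m handwheel '[[[0.417,-0.219,0.005,0,0,-1.159,0.0854],[0.417,-0.219,0.005,0,0,-1.159,0.0854],[0.417,-0.219,0.005,0,0,-1.159,0.0854],[0.417,-0.219,0.005,0,0,-1.159,0.0854],[0.417,-0.219,0.005,0,0,-1.159,0.0854],[0.417,-0.219,0.005,0,0,-1.159,0.0854],[0.417,-0.219,0.005,0,0,-1.159,0.0854],[0.417,-0.219,0.005,0,0,-1.159,0.0854]]]' 30; python3 go.py 0.545 -0.205 0.2 90
```

```text
clock: 1.1
position: [0.5462, -0.2014, 0.2006]
ee_rot: [0.706, 0.709, 0.0, -0.0]
ft_force: [-0.3, 0.6, -0.3]
grip_width: 1.002
shift [-0.0036 -0.0012  0.0006] rot [ 0.0001 -0.0013  0.0045] now [ 0.5462 -0.2014  0.2006] clock 1.1 F [-0.3143  0.5789 -0.288 ] w 1.0021390460316428 j7 [ 0.6749  0.2792 -0.4808  1.5656  0.1304  1.3293  0.1832]
```

```bash
python3 -m handwheel '[[[0,0,0.05,0,0,0,0.0854],[0,0,0.1,0,0,0,0.0854],[0,0,0.14,0,0,0,0.0854],[0,0,0.166,0,0,0,0.0854],[0,0,0.166,0,0,0,0.0854],[0,0,0.166,0,0,0,0.0854]]]'; python3 go.py 0.545 -0.205 0.035 90; python3 - <<'E'
from h import *
im=manip.camera('scene'); cv2.imwrite('pics/s6.png',cv2.resize(im[230:400,200:420],None,fx=3.2,fy=3.2))
im=manip.camera('top'); cv2.imwrite('pics/t6.png',cv2.resize(im[200:340,200:400],None,fx=3.2,fy=3.2))
E
```

```text
clock: 1.85
position: [0.5453, -0.2053, 0.0361]
ee_rot: [0.707, 0.707, 0.0, 0.001]
ft_force: [0.3, -0.3, 0.2]
grip_width: 1.001
shift [ 0.0003 -0.0003  0.0011] rot [ 0.0012  0.0004 -0.0001] now [ 0.5453 -0.2053  0.0361] clock 1.85 F [ 0.2666 -0.2925  0.1535] w 1.0006300221122246 j7 [ 0.6521  0.4321 -0.4516  1.7394  0.2165  1.0182  0.1224]
```

View pics/s6.png

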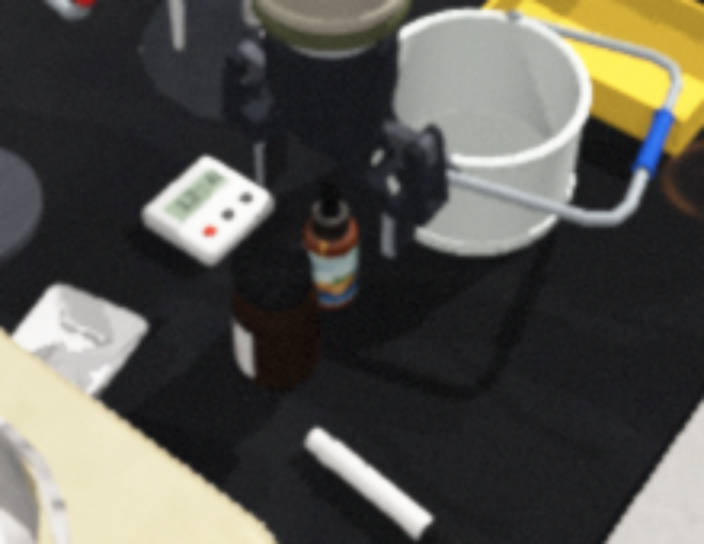

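View pics/t6.png

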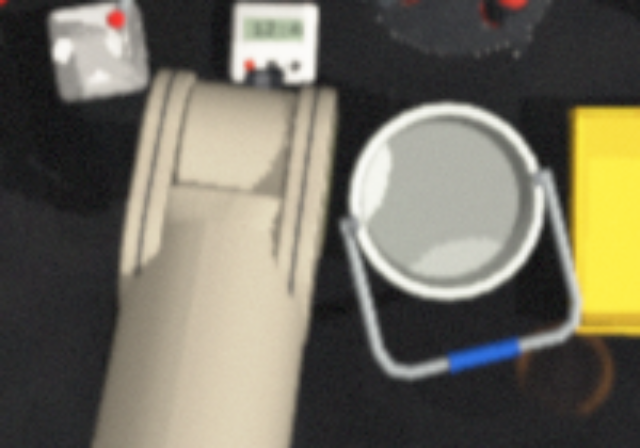

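```bash
python3 -m handwheel '[[[0,0,0,0,0,0,0.0],[0,0,0,0,0,0,0.0],[0,0,0,0,0,0,0.0],[0,0,0,0,0,0,0.0],[0,0,0,0,0,0,0],[0,0,0,0,0,0,0]]]' 30;  python3 -m handwheel '[[[0,0,-0.02,0,0,0,0.0],[0,0,-0.05,0,0,0,0.0],[0,0,-0.1,0,0,0,0.0],[0,0,-0.13,0,0,0,0.0],[0,0,-0.13,0,0,0,0],[0,0,-0.13,0,0,0,0]]]' ; python3 go.py 0.516 -0.367 0.165 90;python3 - <<'E'
from h import *
im=manip.camera('scene'); cv2.imwrite('pics/s7.png',cv2.resize(im[150:400,200:420],None,fx=2.3,fy=2.3))
E
```

```text
clock: 2.7
position: [0.5449, -0.2053, 0.0351]
ee_rot: [0.707, 0.707, 0.0, 0.0]
ft_force: [0.5, -0.5, 1.5]
grip_width: 0.281
clock: 3.45
position: [0.5442, -0.205, 0.1647]
ee_rot: [0.707, 0.707, -0.0, -0.0]
ft_force: [-0.7, 0.2, -0.9]
grip_width: 0.277
shift [-0.162  -0.0282 -0.0003] rot [-0.0007 -0.0001  0.    ] now [ 0.5442 -0.205   0.1647] clock 3.45 F [-0.7168  0.243  -0.9438] w 0.27732103546952047 j7 [ 0.6781  0.3021 -0.4771  1.6151  0.144   1.2602  0.1752]
```

View pics/s7.png

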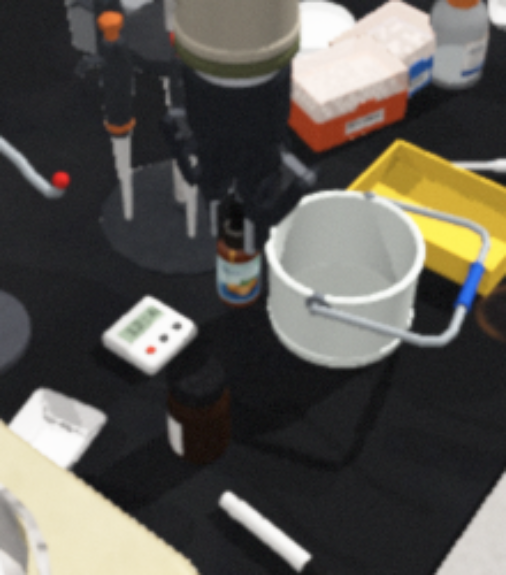

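```bash
python3 -m handwheel '[[[-0.05,-0.007,0,0,0,0,0.0],[-0.1,-0.014,0,0,0,0,0.0],[-0.14,-0.019,0,0,0,0,0.0],[-0.163,-0.022,0,0,0,0,0.0],[-0.163,-0.022,0,0,0,0,0.0],[-0.163,-0.022,0.0,0,0,0,0],[-0.163,-0.022,0.0,0,0,0,0]]]';python3 go.py 0.522 -0.368 0.042 90; python3 - <<'E'
from h import *
im=manip.camera('scene'); cv2.imwrite('pics/s8.png',cv2.resize(im[150:350,280:460],None,fx=2.8,fy=2.8))
im=manip.camera('top'); cv2.imwrite('pics/t8.png',cv2.resize(im[200:340,260:460],None,fx=2.8,fy=2.8))
E
```

```text
clock: 4.38
position: [0.5234, -0.3664, 0.1651]
ee_rot: [0.706, 0.708, 0.0, -0.0]
ft_force: [-0.0, -0.2, -1.0]
grip_width: 0.281
shift [-0.0017 -0.0015  0.1231] rot [ 0.0003 -0.0004  0.0024] now [ 0.5234 -0.3664  0.1651] clock 4.375 F [-0.0064 -0.2154 -0.952 ] w 0.2811204643613667 j7 [ 0.8342  0.4144 -0.3903  1.4597  0.1592  1.2987  0.4334]
```

View pics/s8.png

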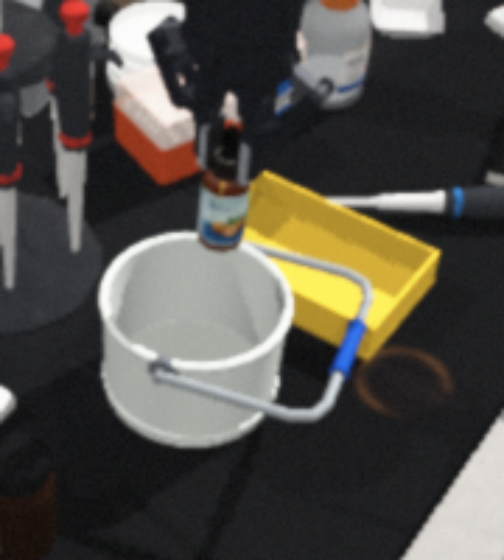

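View pics/t8.png

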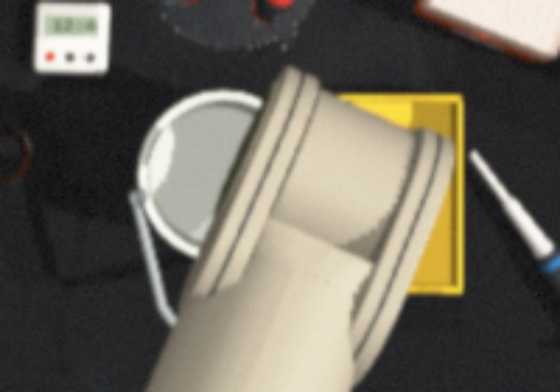

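```bash
python3 - <<'E'
from h import *
print(onz('scene',358.6,236,.13),onz('scene',350.4,256.4,.092), onz('top',340,263,.092))
E
python3 -m handwheel '[[[0,0,0.03,0,0,0,0],[0,0,0.06,0,0,0,0],[0,0,0.09,0,0,0,0],[0,0,0.11,0,0,0,0],[0,0,0.121,0,0,0,0],[0,0,0.121,0,0,0,0],[0,0,0.121,0,0,0,0]]]'
```

```text
[ 0.52156061 -0.35920111  0.13      ] [ 0.52234414 -0.33375442  0.092     ] [ 0.52161317 -0.33732374  0.092     ]
clock: 5.35
position: [0.5234, -0.3685, 0.0451]
ee_rot: [0.707, 0.707, 0.0, 0.001]
ft_force: [-0.3, 0.1, -0.7]
grip_width: 0.275
```

```bash
python3 -m handwheel '[[[0,0,0.003,0,0,0,0],[0,0,0.003,0,0,0,0],[0,0,0.003,0,0,0,0.05],[0,0,0.003,0,0,0,0.05],[0,0,0.003,0,0,0,0.05],[0,0,-0.03,0,0,0,0.05],[0,0,-0.09,0,0,0,0.05],[0,0,-0.14,0,0,0,0.05]]]'; python3 -m handwheel '[[[0.08,0.008,0,0,0,0,0.0854],[0.14,0.014,0,0,0,0,0.0854],[0.19,0.018,0,0,0,0,0.0854],[0.222,0.02,0,0,0,0,0.0854],[0.222,0.02,0,0,0,0,0.0854],[0.222,0.02,0,0,0,0,0.0854],[0.222,0.02,0,0,0,0,0.0854]]]'; python3 go.py 0.543 -0.147 0.025 90; python3 - <<'E'
from h import *
im=manip.camera('scene'); cv2.imwrite('pics/s9.png',cv2.resize(im[150:400,200:460],None,fx=2.8,fy=2.3))
im=manip.camera('top'); cv2.imwrite('pics/t9.png',cv2.resize(im[200:340,200:460],None,fx=2.8,fy=2.8))
E
```

```text
clock: 6.35
position: [0.5228, -0.3682, 0.1863]
ee_rot: [0.707, 0.707, 0.0, 0.001]
ft_force: [1.7, -0.4, -0.5]
grip_width: 0.582
clock: 7.22
position: [0.5425, -0.1477, 0.1838]
ee_rot: [0.708, 0.706, -0.0, 0.0]
ft_force: [1.3, 1.0, -0.7]
grip_width: 1.0
shift [0.0008 0.0006 0.1588] rot [-0.0002  0.0003 -0.0022] now [ 0.5425 -0.1477  0.1838] clock 7.225 F [ 1.2721  0.9862 -0.6502] w 0.9995924881641443 j7 [ 0.6242  0.2493 -0.5129  1.6397  0.1269  1.2859  0.0866]
```

View pics/s9.png

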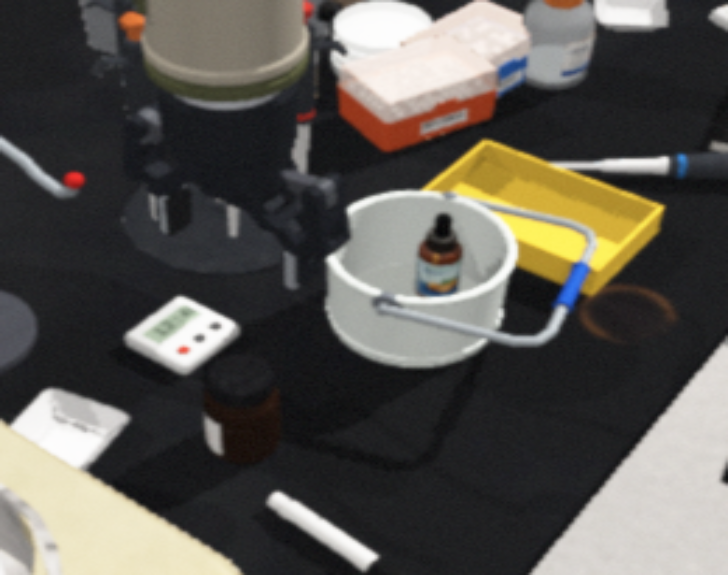

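View pics/t9.png

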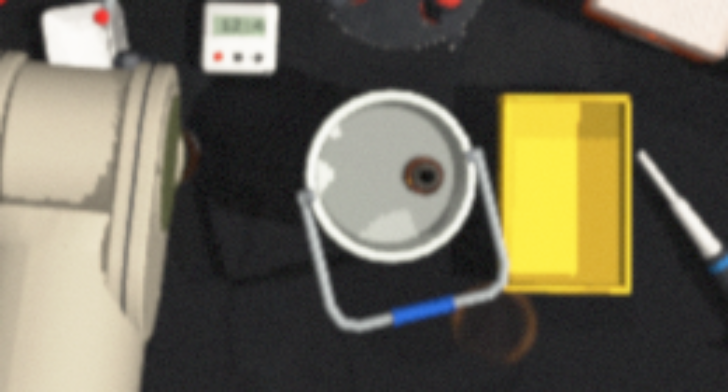

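```bash
python3 -m handwheel '[[[0,0,0.05,0,0,0,0.0854],[0,0,0.1,0,0,0,0.0854],[0,0,0.14,0,0,0,0.0854],[0,0,0.159,0,0,0,0.0854],[0,0,0.159,0,0,0,0.0854],[0,0,0.159,0,0,0,0.0],[0,0,0.159,0,0,0,0.0],[0,0,0.159,0,0,0,0.0]]]' 40; python3 -m handwheel '[[[0,0,0,0,0,0,0],[0,0,0,0,0,0,0],[0,0,-0.02,0,0,0,0],[0,0,-0.05,0,0,0,0.0],[0,0,-0.09,0,0,0,0.0],[0,0,-0.13,0,0,0,0.0],[0,0,-0.14,0,0,0,0.0],[0,0,-0.14,0,0,0,0.0]]]'; python3 go.py 0.522 -0.306 0.165 90; python3 - <<'E'
from h import *
im=manip.camera('scene'); cv2.imwrite('pics/s10.png',cv2.resize(im[150:400,200:460],None,fx=2.8,fy=2.3))
E
```

```text
clock: 8.32
position: [0.5438, -0.1466, 0.0269]
ee_rot: [0.707, 0.707, 0.0, 0.001]
ft_force: [-3.1, -0.3, 8.4]
grip_width: 0.571
clock: 9.32
position: [0.5428, -0.1462, 0.1657]
ee_rot: [0.707, 0.707, 0.0, 0.001]
ft_force: [0.4, 0.8, -1.9]
grip_width: 0.564
shift [-0.1598 -0.0208  0.0007] rot [ 0.0012  0.0007 -0.    ] now [ 0.5428 -0.1462  0.1657] clock 9.325 F [ 0.4063  0.8326 -1.9148] w 0.5636919077895373 j7 [ 0.6235  0.2621 -0.5159  1.6646  0.1357  1.2492  0.0793]
```

View pics/s10.png

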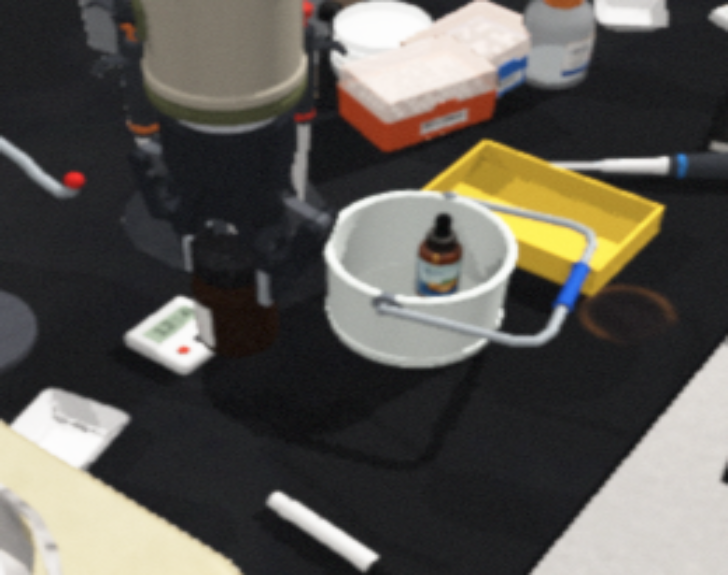

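```bash
python3 -m handwheel '[[[-0.05,-0.007,0,0,0,0,0.0],[-0.1,-0.014,0,0,0,0,0.0],[-0.14,-0.019,0,0,0,0,0.0],[-0.166,-0.021,0,0,0,0,0.0],[-0.167,-0.021,0,0,0,0,0.0],[-0.167,-0.021,0.0,0,0,0,0],[-0.167,-0.021,0.03,0,0,0,0]]]';python3 -m handwheel '[[[0,0,0.03,0,0,0,0],[0,0,0.06,0,0,0,0],[0,0,0.08,0,0,0,0],[0,0,0.095,0,0,0,0],[0,0,0.101,0,0,0,0],[0,0,0.101,0,0,0,0]]]';python3 go.py 0.522 -0.313 0.032 90; python3 - <<'E'
from h import *
im=manip.camera('scene'); cv2.imwrite('pics/s11.png',cv2.resize(im[150:350,280:460],None,fx=2.8,fy=2.8))
E
```

```text
clock: 10.25
position: [0.5235, -0.3122, 0.1363]
ee_rot: [0.706, 0.708, 0.001, 0.002]
ft_force: [0.5, -0.1, -2.4]
grip_width: 0.566
clock: 11.0
position: [0.5219, -0.3132, 0.0341]
ee_rot: [0.707, 0.707, 0.0, 0.0]
ft_force: [-0.1, -0.1, -1.9]
grip_width: 0.564
shift [0.0002 0.0001 0.0021] rot [0.0003 0.0001 0.0001] now [ 0.5219 -0.3132  0.0341] clock 11.0 F [-0.1228 -0.1032 -1.9217] w 0.5642068565122252 j7 [ 0.7796  0.4766 -0.3956  1.6711  0.207   1.0351  0.3175]
```

View pics/s11.png

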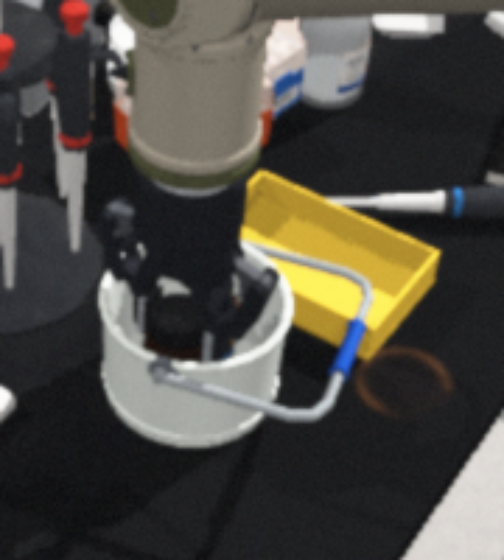

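```bash
python3 -m handwheel '[[[0,0,0.002,0,0,0,0],[0,0,0.002,0,0,0,0.06],[0,0,0.002,0,0,0,0.06],[0,0,0.002,0,0,0,0.06],[0,0,-0.03,0,0,0,0.06],[0,0,-0.08,0,0,0,0.06],[0,0,-0.14,0,0,0,0.06],[0,0,-0.17,0,0,0,0.06]]]';python3 go.py 0.437 -0.2 0.2 173
```

```text
clock: 12.05
position: [0.5227, -0.3135, 0.2078]
ee_rot: [0.707, 0.707, 0.001, 0.002]
ft_force: [1.1, 0.0, 0.1]
grip_width: 0.703
shift [ 0.1136 -0.0857  0.0072] rot [ 0.0014  0.0047 -1.4485] now [ 0.5227 -0.3135  0.2078] clock 12.05 F [1.0938 0.0013 0.0934] w 0.7029952722309882 j7 [ 0.8001  0.3244 -0.4213  1.4887  0.1347  1.3525  0.3697]
```

```bash
python3 -m handwheel '[[[0.114,-0.086,0.007,0,0,-1.449,0.05],[0.114,-0.086,0.007,0,0,-1.449,0.05],[0.114,-0.086,0.007,0,0,-1.449,0.05],[0.114,-0.086,0.007,0,0,-1.449,0.05],[0.114,-0.086,0.007,0,0,-1.449,0.05],[0.114,-0.086,0.007,0,0,-1.449,0.05],[0.114,-0.086,0.007,0,0,-1.449,0.05],[0.114,-0.086,0.007,0,0,-1.449,0.05]]]'; python3 go.py 0.437 -0.0996 0.2 172.8; python3 - <<'E'
from h import *
im=manip.camera('scene'); cv2.imwrite('pics/s12.png',cv2.resize(im[150:430,200:460],None,fx=2.1,fy=2.1))
im=manip.camera('top'); cv2.imwrite('pics/t12.png',cv2.resize(im[200:340,200:460],None,fx=2.8,fy=2.8))
E
```

```text
clock: 13.05
position: [0.4357, -0.1991, 0.1971]
ee_rot: [0.058, 0.998, -0.0, 0.0]
ft_force: [0.3, 0.1, 0.5]
grip_width: 0.584
shift [ 0.0102  0.099  -0.003 ] rot [-0.0003  0.0003  0.0093] now [ 0.4357 -0.1991  0.1971] clock 13.05 F [0.3497 0.1005 0.4958] w 0.5841320505481454 j7 [ 0.8809  0.0479 -0.5578  1.8202  0.0267  1.2805  1.7704]
```

View pics/s12.png

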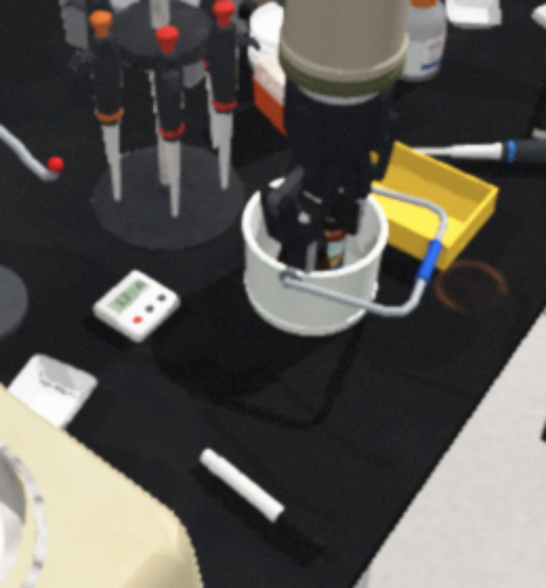

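View pics/t12.png

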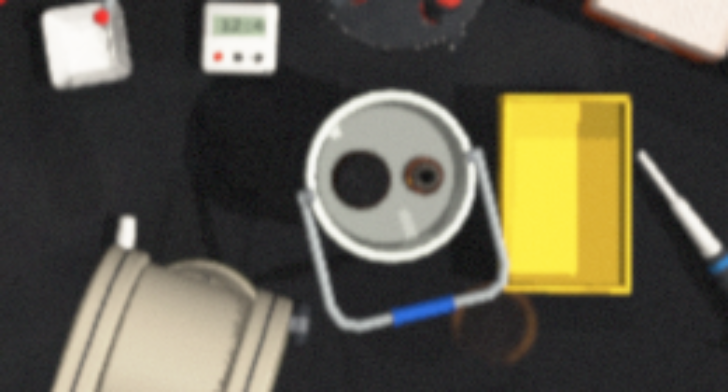

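```bash
python3 -m handwheel '[[[0.005,0.05,-0.003,0,0,0.009,0.04],[0.010,0.099,-0.003,0,0,0.009,0.04],[0.010,0.099,-0.003,0,0,0.009,0.04],[0.010,0.099,0.05,0,0,0.009,0.04],[0.010,0.099,0.11,0,0,0.009,0.04],[0.010,0.099,0.16,0,0,0.009,0.04],[0.010,0.099,0.175,0,0,0.009,0.04],[0.010,0.099,0.175,0,0,0.009,0.04]]]'; python3 go.py 0.437 -0.0996 0.01 172.8; python3 - <<'E'
from h import *
im=manip.camera('scene'); cv2.imwrite('pics/s13.png',cv2.resize(im[300:430,240:400],None,fx=4,fy=4,interpolation=2))
im=manip.camera('top'); cv2.imwrite('pics/t13.png',cv2.resize(im[240:340,200:300],None,fx=4,fy=4))
print(proj('scene',[.437,-.1,.016]))
E
```

```text
clock: 14.15
position: [0.4379, -0.1, 0.0222]
ee_rot: [0.066, 0.998, 0.0, -0.0]
ft_force: [-0.1, 1.0, 0.8]
grip_width: 0.47
shift [0.0009 0.0003 0.0122] rot [ 0.0004 -0.0006 -0.0066] now [ 0.4379 -0.1     0.0222] clock 14.15 F [-0.0518  0.9775  0.8194] w 0.46976281240226614 j7 [ 0.7383  0.2122 -0.6552  2.0748  0.1634  0.9047  1.4308]
[317.80313832 379.73220564]
```

View pics/s13.png

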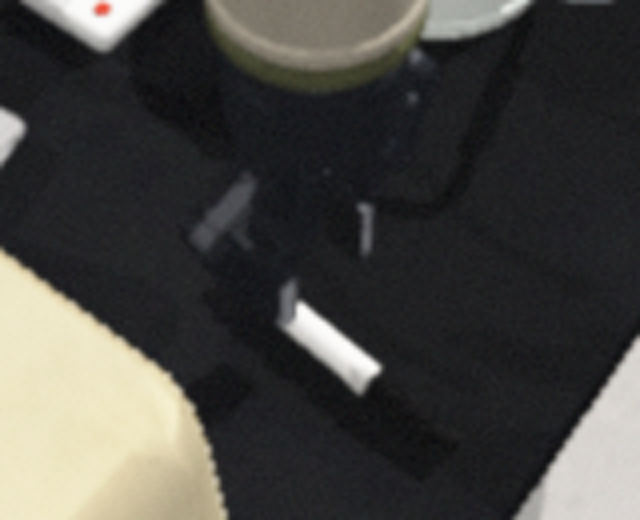

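```bash
python3 - <<'E'
from h import *
for uv,y in(((312.5,380.5),-.08),((332,363.8),-.12)):
    o,d=ray('scene',*uv); print(o+d*(y-o[1])/d[1])
E
```

```text
[ 0.43463073 -0.08        0.04162484]
[ 0.42100053 -0.12        0.05663146]
```

```bash
python3 -m handwheel '[[[0.001,0,0.006,0,0,0,0.03],[0.001,0,0.012,0,0,0,0.03],[0.001,0,0.015,0,0,0,0.03],[0.001,0,0.017,0,0,0,0.03],[0.001,0,0.017,0,0,0,0.03]]]'; python3 - <<'E'
from h import *
im=manip.camera('scene'); cv2.imwrite('pics/s14.png',cv2.resize(im[330:410,270:370],None,fx=6,fy=6,interpolation=2))
E
```

```text
clock: 14.88
position: [0.4367, -0.0995, 0.0048]
ee_rot: [0.065, 0.998, 0.0, -0.0]
ft_force: [-0.3, -0.0, 0.4]
grip_width: 0.354
```

View pics/s14.png

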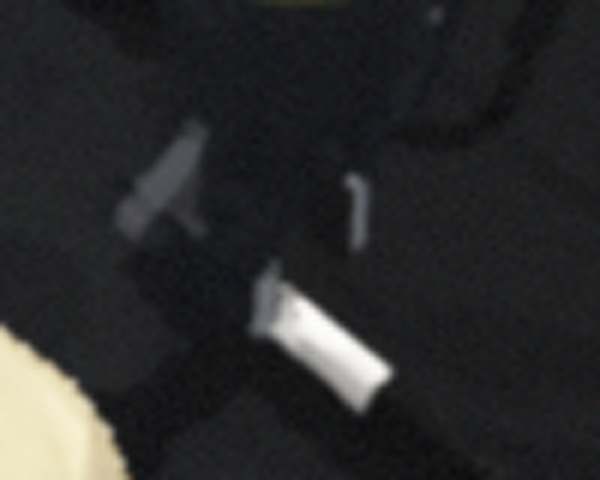

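```bash
python3 -m handwheel '[[[0,0,0.002,0,0,0,0.0],[0,0,0.002,0,0,0,0.0],[0,0,0.002,0,0,0,0.0],[0,0,0.002,0,0,0,0.0]]]' 25; python3 -m handwheel '[[[0,0,-0.02,0,0,0,0],[0,0,-0.06,0,0,0,0],[0,0,-0.1,0,0,0,0.0],[0,0,-0.14,0,0,0,0.0],[0,0,-0.15,0,0,0,0.0]]]'; python3 go.py 0.520 -0.490 0.155 180; python3 - <<'E'
from h import *
im=manip.camera('scene'); cv2.imwrite('pics/s15.png',cv2.resize(im[240:410,220:420],None,fx=3,fy=3,interpolation=2))
E
```

```text
clock: 15.42
position: [0.4368, -0.0996, 0.003]
ee_rot: [0.065, 0.998, -0.0, 0.0]
ft_force: [-0.0, -0.2, 0.3]
grip_width: -0.005
clock: 16.05
position: [0.4381, -0.0998, 0.1554]
ee_rot: [0.065, 0.998, -0.001, 0.002]
ft_force: [0.5, 0.4, -0.4]
grip_width: 0.001
shift [-0.1321 -0.3761  0.0014] rot [-0.0016  0.0039 -0.1308] now [ 0.4381 -0.0998  0.1554] clock 16.05 F [ 0.4582  0.3548 -0.3683] w 0.0012318946983820526 j7 [ 0.8011  0.0133 -0.6743  1.9424  0.0104  1.1848  1.563 ]
```

View pics/s15.png

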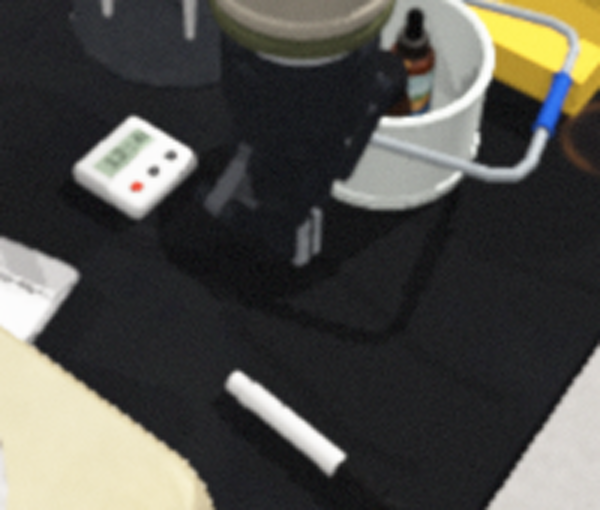

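```bash
python3 - <<'E'
from h import *
p=manip.get_obs()['position']; print(p,proj('scene',p),proj('scene',p+[0,0,.02]),proj('scene',p+[0,0,.03]),proj('top',p))
im=manip.camera('top'); cv2.imwrite('pics/t15.png',cv2.resize(im[200:340,180:320],None,fx=4,fy=4))
im=manip.camera('scene'); cv2.imwrite('pics/s15b.png',cv2.resize(im[290:350,280:360],None,fx=8,fy=8,interpolation=2))
E
```

```text
[ 0.4378968  -0.09988776  0.15516044] [318.3561497  332.88939905] [318.51684089 325.34142213] [318.5991135  321.47691808] [234.05509241 302.25317242]
```

View pics/s15b.png

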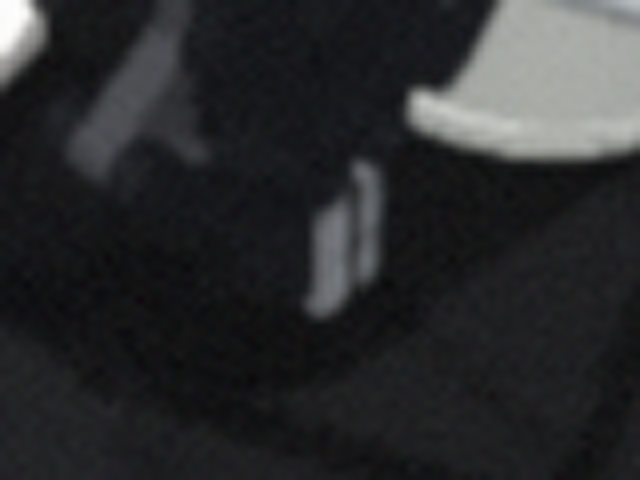

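View pics/t15.png

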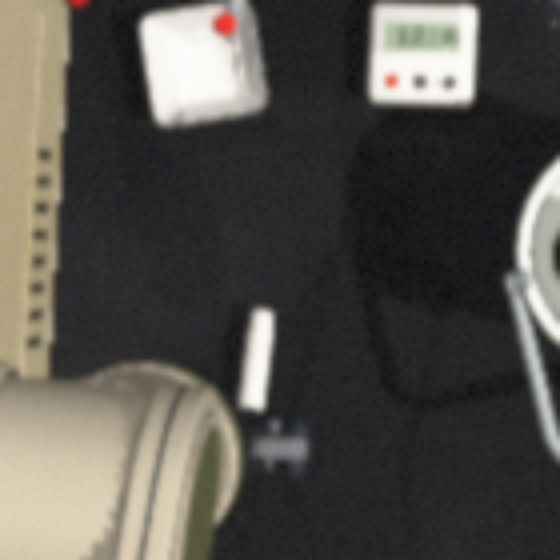

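```bash
python3 - <<'E'
from h import *
for z in (.155,.175,.2,.22,.24,.26): print(z,onz('top',250,312,z))
o=manip.get_obs(); print(o['position'])
print(tri((250,312),(323,328)))
E
```

```text
0.155 [ 0.41635169 -0.13495452  0.155     ]
0.175 [ 0.4185637  -0.13733156  0.175     ]
0.2 [ 0.42132873 -0.14030286  0.2       ]
0.22 [ 0.42354074 -0.14267989  0.22      ]
0.24 [ 0.42575276 -0.14505693  0.24      ]
0.26 [ 0.42796478 -0.14743397  0.26      ]
[ 0.43660305 -0.09963184  0.15248786]
(array([ 0.42800745, -0.12555544,  0.14858307]), np.float64(0.03015821168805259))
```

```bash
python3 go.py 0.437 -0.0996 0.0 172.8; python3 -m handwheel '[[[0,0,0,0,0,0,0.035],[0,0,0.05,0,0,0,0.035],[0,0,0.1,0,0,0,0.035],[0,0,0.14,0,0,0,0.035],[0,0,0.15,0,0,0,0.035],[0,0,0.155,0,0,0,0.035],[0,0,0.155,0,0,0,0.035]]]'; python3 -m handwheel '[[[0,0,0.003,0,0,0,0.035],[0,0,0.003,0,0,0,0.035]]]';python3 -m handwheel '[[[0,0,0.003,0,0,0,0.035],[0,0,0.003,0,0,0,0.035]]]'; python3 - <<'E'
from h import *
im=manip.camera('scene'); cv2.imwrite('pics/s16.png',cv2.resize(im[330:410,270:370],None,fx=6,fy=6,interpolation=2))
E
```

```text
shift [-0.0004  0.0001  0.1525] rot [-0.0003 -0.0001 -0.0053] now [ 0.4366 -0.0996  0.1525] clock 16.2 F [0.0933 0.2573 0.1854] w -0.001230843233063875 j7 [ 0.8006  0.0165 -0.6741  1.9462  0.0114  1.1827  1.5621]
clock: 17.08
position: [0.4375, -0.0997, -0.0012]
ee_rot: [0.065, 0.998, -0.0, 0.001]
ft_force: [-0.6, 0.8, 1.2]
grip_width: 0.409
clock: 17.32
position: [0.4371, -0.0998, -0.0046]
ee_rot: [0.065, 0.998, -0.0, 0.0]
ft_force: [0.8, -0.2, 0.3]
grip_width: 0.41
clock: 17.58
position: [0.4367, -0.0996, -0.0082]
ee_rot: [0.065, 0.998, -0.0, -0.0]
ft_force: [-0.1, 0.7, 0.4]
grip_width: 0.412
```

View pics/s16.png

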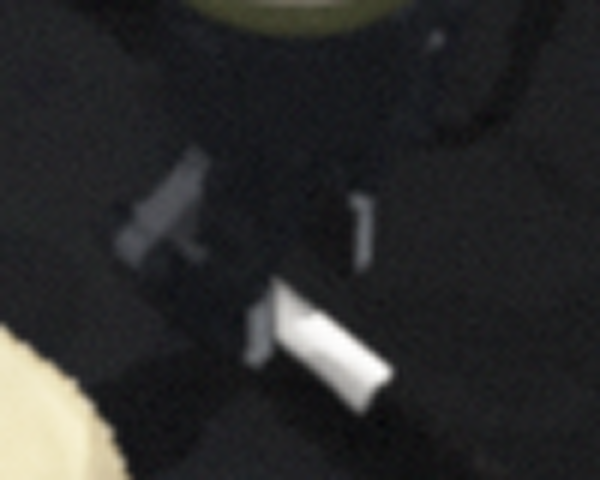

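```bash
python3 - <<'E'
from h import *
o,d=ray('scene',312.5,390.3); print(o+d*(-.0825-o[1])/d[1])
E
python3 -m handwheel '[[[0,0,0.002,0,0,0,0.035],[0,0,0.004,0,0,0,0.035],[0,0,0.004,0,0,0,0.0],[0,0,0.004,0,0,0,0.0],[0,0,0.004,0,0,0,0.0],[0,0,0.004,0,0,0,0.0]]]' 25
```

```text
[ 0.43617789 -0.0825      0.00452895]
clock: 18.38
position: [0.4373, -0.0997, -0.011]
ee_rot: [0.065, 0.998, -0.0, 0.0]
ft_force: [-6.7, 0.3, 18.8]
grip_width: 0.026
```

```bash
python3 - <<'E'
from h import *
im=manip.camera('scene'); cv2.imwrite('pics/s17.png',cv2.resize(im[300:420,250:370],None,fx=5,fy=5,interpolation=2))
im=manip.camera('top'); cv2.imwrite('pics/t17.png',cv2.resize(im[240:340,200:300],None,fx=5,fy=5))
E
```

```text
(no output)
```

View pics/s17.png

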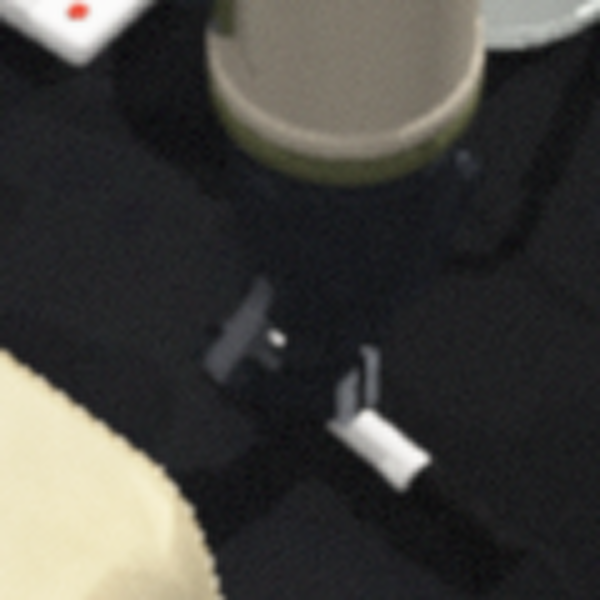

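View pics/t17.png

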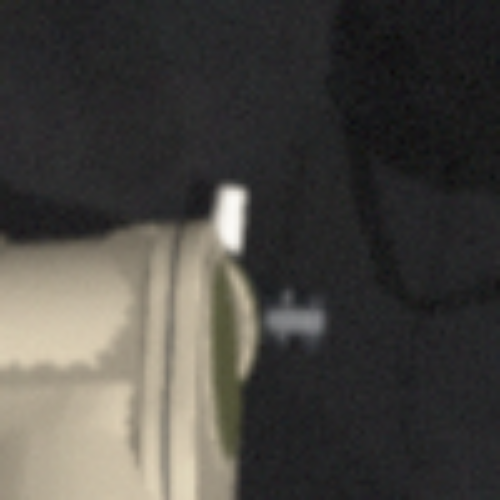

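```bash
python3 -m handwheel '[[[0,0,-0.01,0,0,0,0.0],[0,0,-0.01,0,0,0,0.035],[0,0,-0.01,0,0,0,0.035],[0,0,-0.01,0,0,0,0.035]]]'; python3 -m handwheel '[[[0,0,0.005,0,0,0,0.035],[0,0,0.01,0,0,0,0.035],[0,0,0.01,0,0,0,0.035]]]'; python3 -m handwheel '[[[0,0,0.003,0,0,0,0.035],[0,0,0.003,0,0,0,0.035]]]';python3 -m handwheel '[[[0,0,0.002,0,0,0,0.035],[0,0,0.002,0,0,0,0.035]]]';python3 -m handwheel '[[[0,0,0.002,0,0,0,0.035],[0,0,0.002,0,0,0,0.035]]]'; python3 - <<'E'
from h import *
im=manip.camera('scene'); cv2.imwrite('pics/s18.png',cv2.resize(im[330:410,270:370],None,fx=6,fy=6,interpolation=2))
E
```

```text
clock: 18.98
position: [0.4365, -0.0995, -0.0024]
ee_rot: [0.065, 0.998, 0.0, -0.0]
ft_force: [-0.3, -0.5, 0.2]
grip_width: 0.414
clock: 19.35
position: [0.4363, -0.0994, -0.0127]
ee_rot: [0.065, 0.998, 0.0, -0.001]
ft_force: [-0.2, 0.3, -0.5]
grip_width: 0.41
clock: 19.6
position: [0.4367, -0.0995, -0.0153]
ee_rot: [0.065, 0.998, 0.0, -0.0]
ft_force: [-0.4, 0.3, 1.1]
grip_width: 0.407
clock: 19.85
position: [0.4367, -0.0995, -0.0172]
ee_rot: [0.065, 0.998, -0.0, -0.0]
ft_force: [0.6, 0.2, -0.1]
grip_width: 0.413
clock: 20.1
position: [0.4367, -0.0996, -0.0192]
ee_rot: [0.065, 0.998, -0.0, -0.0]
ft_force: [-0.2, -0.5, -0.5]
grip_width: 0.41
```

View pics/s18.png

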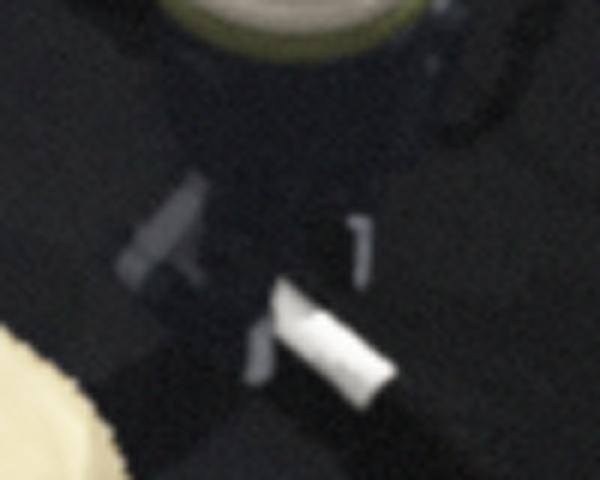

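```bash
python3 -m handwheel '[[[0,0,0.002,0,0,0,0.035],[0,0,0.002,0,0,0,0.035]]]';python3 -m handwheel '[[[0,0,0.002,0,0,0,0.030],[0,0,0.002,0,0,0,0.03]]]';python3 -m handwheel '[[[0,0,0.000,0,0,0,0.0],[0,0,0.0,0,0,0,0.0],[0,0,0.0,0,0,0,0.0]]]' 25
```

```text
clock: 20.4
position: [0.4367, -0.0995, -0.0212]
ee_rot: [0.065, 0.998, 0.0, -0.0]
ft_force: [-0.8, 0.1, 0.0]
grip_width: 0.407
clock: 20.65
position: [0.4367, -0.0995, -0.0232]
ee_rot: [0.065, 0.998, 0.0, -0.0]
ft_force: [-0.6, -0.5, 0.3]
grip_width: 0.352
clock: 21.02
position: [0.4368, -0.0996, -0.023]
ee_rot: [0.065, 0.998, -0.0, 0.0]
ft_force: [-1.1, 0.0, 2.5]
grip_width: 0.164
```

```bash
python3 -m handwheel '[[[0,0,-0.02,0,0,0,0],[0,0,-0.06,0,0,0,0],[0,0,-0.1,0,0,0,0.0],[0,0,-0.15,0,0,0,0.0],[0,0,-0.17,0,0,0,0.0],[0,0,-0.17,0,0,0,0.0],[0,0,-0.17,0,0,0,0.0]]]'; python3 go.py 0.520 -0.490 0.147 180; python3 - <<'E'
from h import *
im=manip.camera('scene'); cv2.imwrite('pics/s19.png',cv2.resize(im[220:410,220:420],None,fx=3,fy=3,interpolation=2))
E
```

```text
clock: 21.9
position: [0.4362, -0.0995, 0.1458]
ee_rot: [0.065, 0.998, 0.0, -0.001]
ft_force: [0.4, 0.0, -0.7]
grip_width: 0.161
shift [-0.1341 -0.3763 -0.0014] rot [ 0.0003 -0.0013 -0.1308] now [ 0.4362 -0.0995  0.1458] clock 21.9 F [ 0.3606  0.0242 -0.7169] w 0.1608381634179712 j7 [ 0.819   0.0253 -0.695   1.9539  0.0174  1.1696  1.5574]
```

View pics/s19.png

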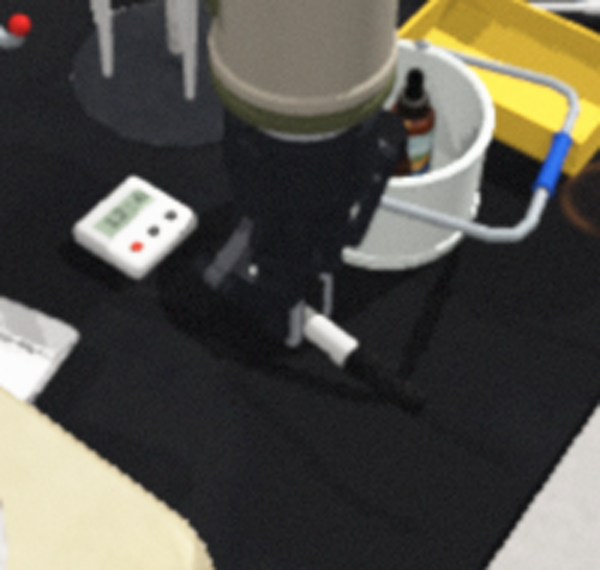

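```bash
python3 -m handwheel '[[[-0.134,-0.376,-0.01,0,0,-0.131,0],[-0.134,-0.376,-0.01,0,0,-0.131,0],[-0.134,-0.376,-0.01,0,0,-0.131,0],[-0.134,-0.376,-0.01,0,0,-0.131,0],[-0.134,-0.376,-0.01,0,0,-0.131,0],[-0.134,-0.376,-0.01,0,0,-0.131,0],[-0.134,-0.376,-0.01,0,0,-0.131,0],[-0.134,-0.376,-0.01,0,0,-0.131,0]]]';python3 -m handwheel '[[[0,0,0,0,0,0,0],[0,0,0,0,0,0,0]]]'; python3 go.py 0.520 -0.490 0.0 180; python3 - <<'E'
from h import *
im=manip.camera('scene'); cv2.imwrite('pics/s20.png',cv2.resize(im[120:310,320:480],None,fx=3,fy=3,interpolation=2))
im=manip.camera('top'); cv2.imwrite('pics/t20.png',cv2.resize(im[200:340,300:460],None,fx=3,fy=3))
E
```

```text
clock: 22.95
position: [0.5196, -0.4911, 0.154]
ee_rot: [0.001, 1.0, 0.001, -0.001]
ft_force: [0.2, 1.1, -0.6]
grip_width: 0.161
clock: 23.2
position: [0.5209, -0.4884, 0.1569]
ee_rot: [-0.001, 1.0, 0.0, -0.0]
ft_force: [0.2, 0.9, 0.0]
grip_width: 0.162
shift [ 0.0009 -0.0016  0.1569] rot [ 0.0004 -0.0001  0.0018] now [ 0.5209 -0.4884  0.1569] clock 23.2 F [0.187  0.9089 0.0317] w 0.16169153099269226 j7 [ 0.974   0.596  -0.4469  1.2303  0.25    1.369   2.1178]
```

View pics/s20.png

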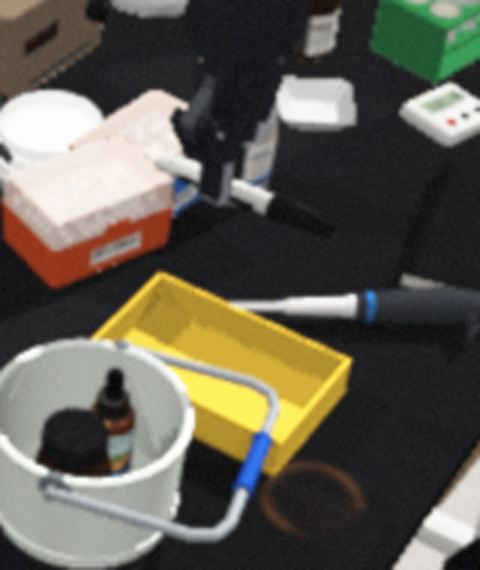

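View pics/t20.png

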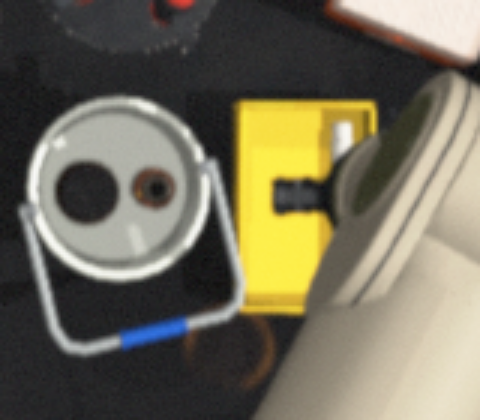

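```bash
python3 - <<'E'
from h import *
print(onz('top',414,241,.19),onz('top',414,254,.19))
E
python3 -m handwheel '[[[0,-0.001,0.05,0,0,0,0],[0,-0.001,0.1,0,0,0,0],[0,-0.001,0.14,0,0,0,0.0],[0,-0.001,0.16,0,0,0,0.0],[0,-0.001,0.17,0,0,0,0.0],[0,-0.001,0.17,0,0,0,0.0]]]'
```

```text
[ 0.56936389 -0.4907849   0.19      ] [ 0.54153908 -0.49035424  0.19      ]
clock: 24.05
position: [0.521, -0.491, -0.0123]
ee_rot: [-0.0, 1.0, -0.0, 0.0]
ft_force: [0.1, 0.3, 0.1]
grip_width: 0.159
```

```bash
python3 -m handwheel '[[[0,0,0.003,0,0,0,0],[0,0,0.003,0,0,0,0.03],[0,0,0.003,0,0,0,0.03],[0,0,0.003,0,0,0,0.03],[0,0,-0.04,0,0,0,0.03],[0,0,-0.1,0,0,0,0.03],[0,0,-0.15,0,0,0,0.03],[0,0,-0.19,0,0,0,0.03]]]'; python3 go.py 0.52 -0.49 0.18 104; python3 - <<'E'
from h import *
im=manip.camera('scene'); cv2.imwrite('pics/s21.png',cv2.resize(im[150:310,300:460],None,fx=3.5,fy=3.5,interpolation=2))
E
```

```text
clock: 25.05
position: [0.5209, -0.491, 0.1798]
ee_rot: [-0.0, 1.0, -0.001, 0.001]
ft_force: [0.5, -1.1, 0.8]
grip_width: 0.354
shift [ 0.0009  0.001  -0.0002] rot [-0.0001  0.0024  1.3266] now [ 0.5209 -0.491   0.1798] clock 25.05 F [ 0.4916 -1.1292  0.8444] w 0.3543337860318881 j7 [ 0.9736  0.5859 -0.4484  1.1967  0.2456  1.4086  2.1234]
```

View pics/s21.png

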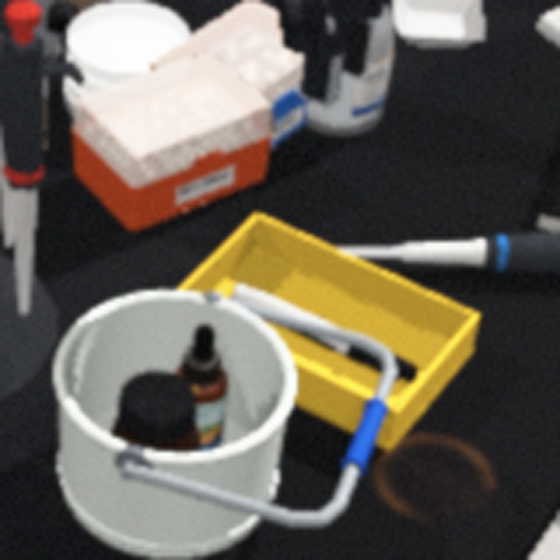

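```bash
python3 go.py 0.4125 -0.363 0.14 104.4;
```

```text
shift [0.1103 0.1293 0.0442] rot [-0.0004  0.0096  1.3194] now [ 0.5225 -0.4921  0.1857] clock 25.1 F [-0.0669 -0.163   6.159 ] w 0.3501421829933543 j7 [ 0.9734  0.5819 -0.4493  1.1902  0.2452  1.4121  2.1238]
```

```bash
python3 -m handwheel '[[[0.109,0.128,0.03,0,0,1.320,0.035],[0.109,0.128,0.03,0,0,1.320,0.035],[0.109,0.128,0.03,0,0,1.320,0.035],[0.109,0.128,0.03,0,0,1.320,0.035],[0.109,0.128,0.03,0,0,1.320,0.035],[0.109,0.128,0.03,0,0,1.320,0.035],[0.109,0.128,0.03,0,0,1.320,0.035],[0.109,0.128,0.03,0,0,1.320,0.035]]]'; python3 -m handwheel '[[[0,0,0,0,0,0,0.035],[0,0,0,0,0,0,0.035]]]'; python3 go.py 0.4125 -0.363 0.042 104.4; python3 - <<'E'
from h import *
im=manip.camera('scene'); cv2.imwrite('pics/s22.png',cv2.resize(im[180:310,330:460],None,fx=4.5,fy=4.5,interpolation=2))
im=manip.camera('top'); cv2.imwrite('pics/t22.png',cv2.resize(im[220:340,300:420],None,fx=4,fy=4))
E
```

```text
clock: 26.1
position: [0.4116, -0.3627, 0.1469]
ee_rot: [0.613, 0.79, -0.0, 0.0]
ft_force: [-0.2, 0.2, 0.4]
grip_width: 0.412
clock: 26.35
position: [0.4115, -0.3629, 0.1469]
ee_rot: [0.612, 0.791, -0.0, 0.0]
ft_force: [-0.7, 0.7, -0.2]
grip_width: 0.412
shift [-0.0004  0.0009  0.1049] rot [0.     0.0001 0.0021] now [ 0.4115 -0.3629  0.1469] clock 26.35 F [-0.7308  0.7228 -0.2003] w 0.41168263712503433 j7 [ 0.9421  0.228  -0.345   1.7286  0.0822  1.199   0.8288]
```

View pics/s22.png

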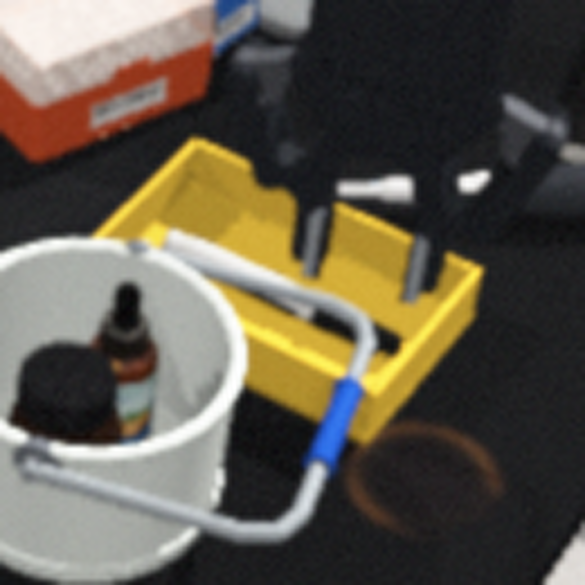

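View pics/t22.png

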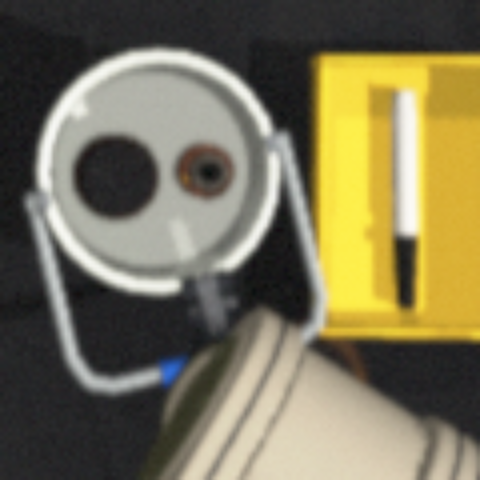

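```bash
python3 - <<'E'
from h import *
for z in (.147,.16,.17,.18): print(z,proj('scene',[.4115,-.363,z]))
E
python3 -m handwheel '[[[0,0.001,0.03,0,0,0,0.035],[0,0.001,0.06,0,0,0,0.035],[0,0.001,0.08,0,0,0,0.035]]]'; python3 -m handwheel '[[[0,0,0,0,0,0,0.035]]]'; python3 - <<'E'
from h import *
im=manip.camera('scene'); cv2.imwrite('pics/s23.png',cv2.resize(im[200:310,350:460],None,fx=5,fy=5,interpolation=2))
E
```

```text
0.147 [409.11683695 251.53739357]
0.16 [410.00101127 246.65438377]
0.17 [410.69176238 242.83958802]
0.18 [411.39195387 238.97265611]
clock: 26.82
position: [0.4121, -0.3623, 0.0656]
ee_rot: [0.613, 0.79, 0.0, -0.001]
ft_force: [0.5, -0.2, -0.2]
grip_width: 0.412
clock: 26.95
position: [0.4117, -0.3619, 0.0656]
ee_rot: [0.613, 0.79, 0.0, -0.001]
ft_force: [0.4, 0.3, 0.6]
grip_width: 0.411
```

View pics/s23.png

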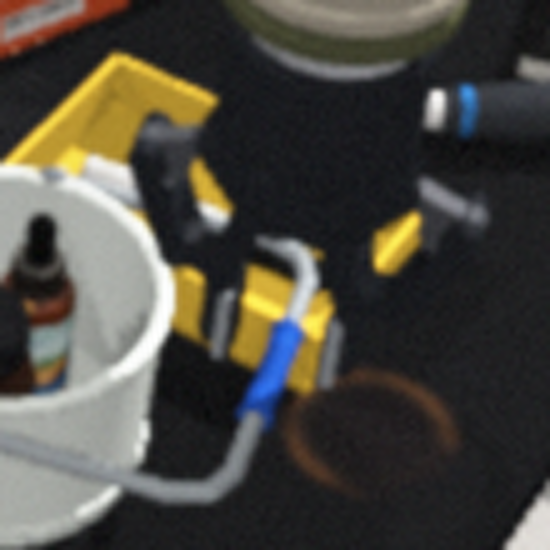

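```bash
python3 -m handwheel '[[[0,0,0.015,0,0,0,0.035],[0,0,0.026,0,0,0,0.035],[0,0,0.026,0,0,0,0.035],[0,0,0.026,0,0,0,0],[0,0,0.026,0,0,0,0],[0,0,0.026,0,0,0,0]]]' 25; python3 - <<'E'
from h import *
im=manip.camera('scene'); cv2.imwrite('pics/s24.png',cv2.resize(im[200:310,350:460],None,fx=5,fy=5,interpolation=2))
E
```

```text
clock: 27.75
position: [0.4128, -0.3629, 0.0413]
ee_rot: [0.613, 0.79, -0.0, 0.0]
ft_force: [-1.2, 0.3, 1.2]
grip_width: 0.127
```

View pics/s24.png

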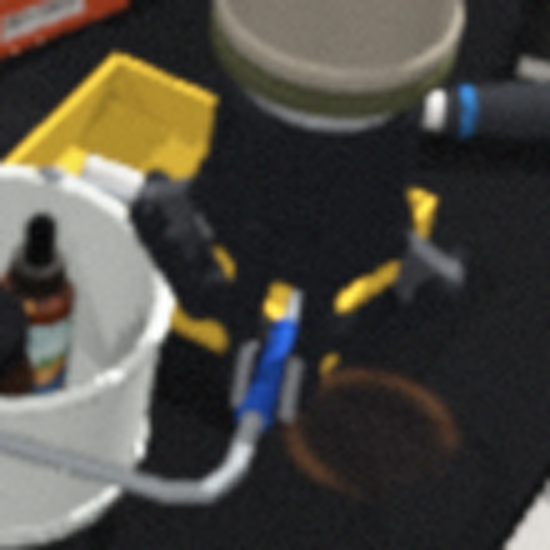

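```bash
python3 -m handwheel '[[[0,0.0006,-0.0113,0,0,0,0],[0,0.0022,-0.0224,0,0,0,0],[0,0.005,-0.0334,0,0,0,0],[0,0.0088,-0.044,0,0,0,0],[0,0.0136,-0.0542,0,0,0,0],[0,0.0194,-0.0639,0,0,0,0],[0,0.0261,-0.073,0,0,0,0],[0,0.0337,-0.0813,0,0,0,0]]]' 30;  python3 - <<'E'
from h import *
im=manip.camera('scene'); cv2.imwrite('pics/s25.png',cv2.resize(im[150:310,300:460],None,fx=3.5,fy=3.5,interpolation=2))
E
```

```text
clock: 28.8
position: [0.4456, -0.3543, 0.123]
ee_rot: [0.613, 0.79, -0.0, 0.0]
ft_force: [-3.6, -2.4, 1.9]
grip_width: 0.126
```

View pics/s25.png

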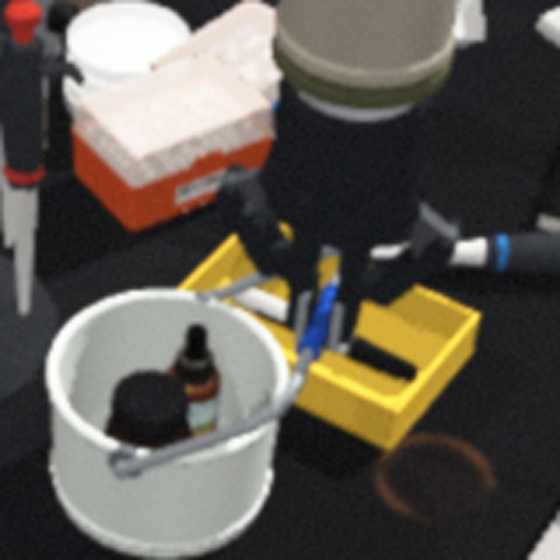

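```bash
python3 -m handwheel '[[[0,0.008,-0.0078,0,0,0,0],[0,0.017,-0.0145,0,0,0,0],[0,0.0265,-0.0203,0,0,0,0],[0,0.0365,-0.025,0,0,0,0],[0,0.047,-0.029,0,0,0,0],[0,0.058,-0.0317,0,0,0,0],[0,0.069,-0.0335,0,0,0,0],[0,0.08,-0.0337,0,0,0,0]]]';  python3 -m handwheel '[[[0,0,0,0,0,0,0],[0,0,0,0,0,0,0],[0,0,0,0,0,0,0]]]'; python3 - <<'E'
from h import *
im=manip.camera('scene'); cv2.imwrite('pics/s26.png',cv2.resize(im[130:310,280:460],None,fx=3.2,fy=3.2,interpolation=2))
E
```

```text
clock: 29.85
position: [0.5247, -0.3347, 0.1581]
ee_rot: [0.613, 0.79, 0.0, 0.002]
ft_force: [-1.6, -2.9, 10.4]
grip_width: 0.128
clock: 30.22
position: [0.5248, -0.3347, 0.1581]
ee_rot: [0.613, 0.79, 0.001, 0.002]
ft_force: [-0.1, -2.7, 10.4]
grip_width: 0.129
```

View pics/s26.png

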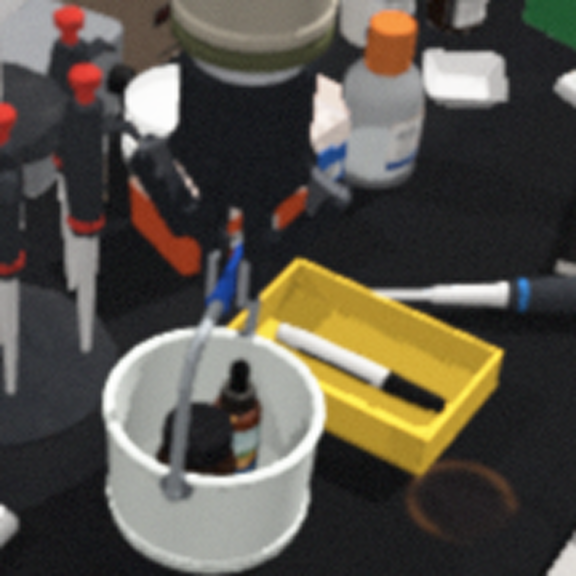

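```bash
python3 -m handwheel '[[[0,0,-0.001,0,0,0,0],[0,0,-0.002,0,0,0,0]]]'; python3 - <<'E'
from h import *
p=onz('scene',335.3,282.5,.084); print(p, p-.078*np.array([-.248,.969,0]))
E
```

```text
clock: 30.52
position: [0.5235, -0.3343, 0.1584]
ee_rot: [0.613, 0.79, 0.0, 0.001]
ft_force: [0.7, -2.3, 0.9]
grip_width: 0.128
[ 0.51116014 -0.26265835  0.084     ] [ 0.53050414 -0.33824035  0.084     ]
```

```bash
python3 -m handwheel '[[[0,0,0,0,0,0,0],[0,0,0,0,0,0,0],[0,0,-0.005,0,0,0,0],[0,0,-0.015,0,0,0,0],[0,0,-0.03,0,0,0,0],[0,0,-0.045,0,0,0,0],[0,0,-0.045,0,0,0,0]]]' 50; python3 - <<'E'
from h import *
im=manip.camera('scene'); cv2.imwrite('pics/s27.png',cv2.resize(im[130:310,280:460],None,fx=3.2,fy=3.2,interpolation=2))
E
```

```text
clock: 31.4
position: [0.5236, -0.3346, 0.2049]
ee_rot: [0.613, 0.79, 0.0, 0.002]
ft_force: [-0.5, 0.3, -7.7]
grip_width: 0.115
```

View pics/s27.png

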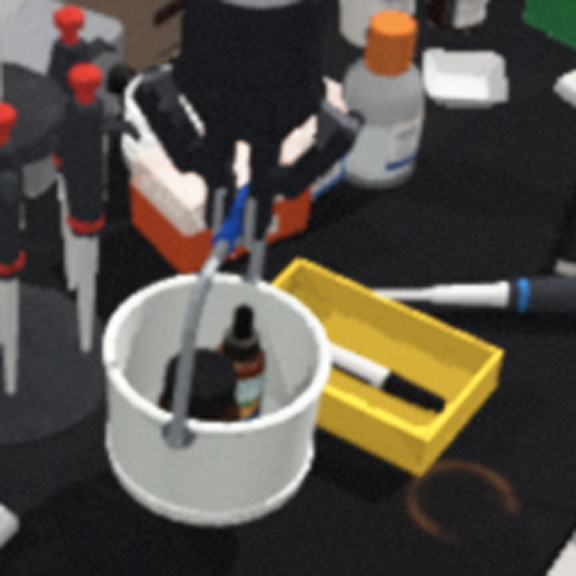

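```bash
python3 -m handwheel '[[[0,0,-0.015,0,0,0,0],[0,0,-0.03,0,0,0,0],[0,0,-0.045,0,0,0,0],[0,0,-0.06,0,0,0,0],[0,0,-0.06,0,0,0,0]]]'; python3 go.py 0.535 -0.15 0.265 78.3
```

```text
clock: 32.08
position: [0.5234, -0.3346, 0.2647]
ee_rot: [0.613, 0.79, 0.0, 0.001]
ft_force: [1.6, -0.1, -7.5]
grip_width: 0.118
shift [ 0.1759  0.0571 -0.0005] rot [0.0024 0.0015 0.4553] now [ 0.5234 -0.3346  0.2647] clock 32.075 F [ 1.5525 -0.0637 -7.4794] w 0.11817238648267935 j7 [ 0.7849  0.3242 -0.3777  1.3657  0.1186  1.471   0.6647]
```

```bash
python3 -m handwheel '[[[0.01,0.003,0,0,0,0.03,0],[0.03,0.01,0,0,0,0.08,0],[0.055,0.018,0,0,0,0.14,0],[0.08,0.026,0,0,0,0.21,0],[0.105,0.034,0,0,0,0.27,0],[0.13,0.042,0,0,0,0.34,0],[0.15,0.049,0,0,0,0.4,0],[0.165,0.054,0,0,0,0.43,0]]]'; python3 -m handwheel '[[[0.01,0.003,0,0,0,0.025,0],[0.01,0.003,0,0,0,0.025,0],[0.01,0.003,0,0,0,0.025,0],[0.01,0.003,0,0,0,0.025,0]]]'; python3 go.py 0.607 -0.083 0.265 78.3; python3 - <<'E'
from h import *
im=manip.camera('scene'); cv2.imwrite('pics/s28.png',cv2.resize(im[130:400,120:390],None,fx=2.2,fy=2.2,interpolation=2))
E
```

```text
clock: 33.08
position: [0.5339, -0.1598, 0.2625]
ee_rot: [0.768, 0.641, -0.0, -0.0]
ft_force: [-0.4, -0.1, -6.9]
grip_width: 0.119
clock: 33.58
position: [0.5384, -0.1526, 0.2627]
ee_rot: [0.776, 0.631, -0.0, -0.0]
ft_force: [0.5, -0.3, -7.5]
grip_width: 0.119
shift [ 0.0821  0.053  -0.0023] rot [-0.0003  0.0003 -0.0006] now [ 0.5384 -0.1526  0.2627] clock 33.575 F [ 0.536  -0.2968 -7.4824] w 0.11933159928798702 j7 [ 0.5748  0.1934 -0.4392  1.5294  0.0828  1.4375 -0.073 ]
```

View pics/s28.png

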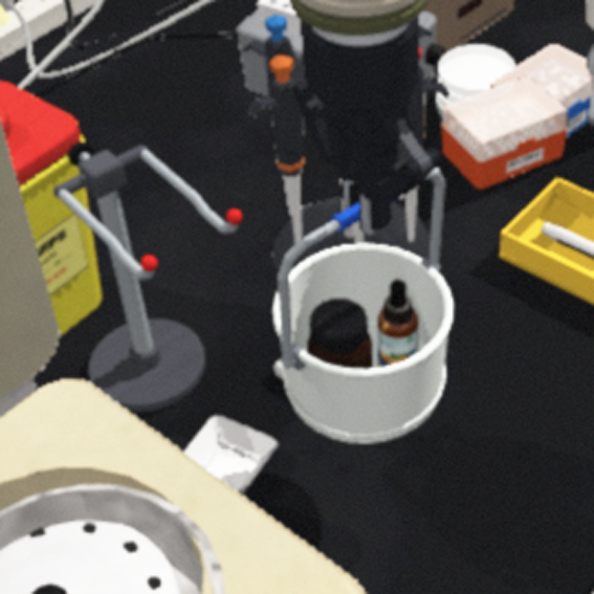

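```bash
python3 - <<'E'
from h import *
im=manip.camera('scene'); 
print(onz('scene',120+363/2.2,130+310/2.2,.196))
im2=manip.camera('top'); cv2.imwrite('pics/t28.png',cv2.resize(im2[130:330,170:350],None,fx=3,fy=3,interpolation=2))
cv2.imwrite('pics/s28b.png',cv2.resize(im[190:340,230:340],None,fx=4,fy=4,interpolation=2))
E
```

```text
[ 0.54262854 -0.14797662  0.196     ]
```

View pics/t28.png

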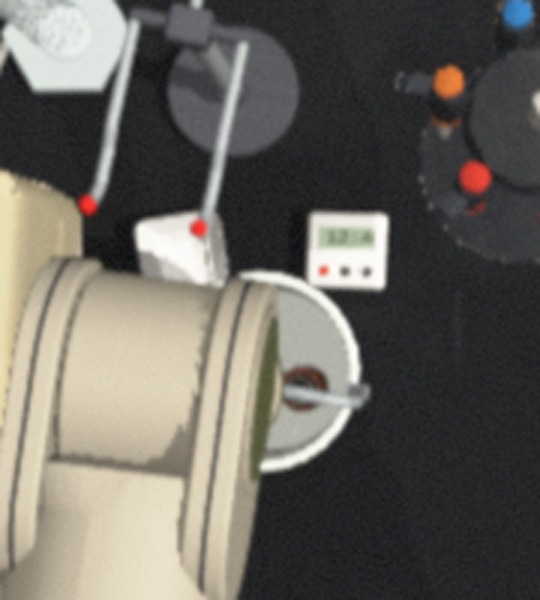

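View pics/s28b.png

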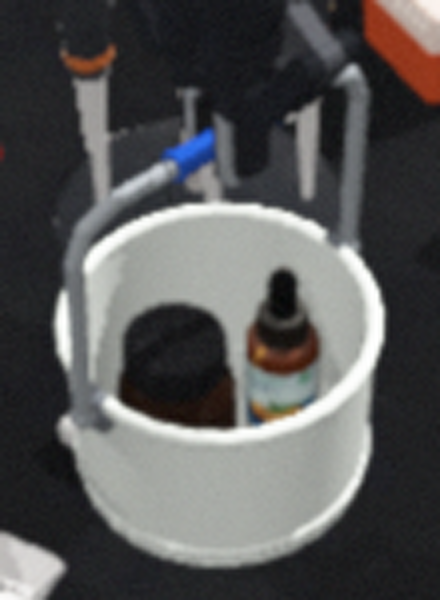

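```bash
python3 - <<'E'
from h import *
y=np.array([.203,.979,0]);x=np.array([.979,-.203,0]);T=np.array([.5384,-.1526,.303])
for uv in((272,231.5),(271,233),(273,230)):
    p=onz('scene',*uv,.303); print(p,(p-T)@y,(p-T)@x)
for uv,z in ((( 170+362/3,130+393/3),.191),):
    p=onz('top',*uv,z); print('pivot -y',p,(p-T)@y,(p-T)@x)
p=onz('scene',230+92/4,190+415/4,.191); print('pivot +y',p,(p-T)@y,(p-T)@x)
p=onz('scene',230+345/4,190+240/4,.191); print('pivot -y',p,(p-T)@y,(p-T)@x)
E
```

```text
[ 0.54630634 -0.12487413  0.303     ] 0.0287486136850896 0.002111950700671705
[ 0.54540234 -0.1212745   0.303     ] 0.032089144003804526 0.0004962135022152788
[ 0.54721571 -0.12849519  0.303     ] 0.025388194846528638 0.0037373075158570186
pivot -y [ 0.5282266  -0.22633734  0.191     ] -0.07425405518515779 0.005008925973657048
pivot +y [ 0.55670836 -0.07931598  0.191     ] 0.07546165355595144 0.0030472318476211526
pivot -y [ 0.53180183 -0.22539761  0.191     ] -0.07260829236624834 0.00831830740346846
```

```bash
python3 -m handwheel '[[[0.01,0.006,0,0,0,0,0],[0.025,0.015,0,0,0,0,0],[0.04,0.025,0,0,0,0,0],[0.055,0.036,0,0,0,0,0],[0.07,0.046,0,0,0,0,0],[0.08,0.053,0,0,0,0,0],[0.081,0.054,0,0,0,0,0],[0.081,0.054,0,0,0,0,0]]]';  python3 -m handwheel '[[[0,0,0,0,0,0,0],[0,0,0,0,0,0,0]]]'; python3 go.py 0.6786 -0.090 0.2627 78.3; python3 - <<'E'
from h import *
im=manip.camera('scene'); cv2.imwrite('pics/s29.png',cv2.resize(im[170:370,120:320],None,fx=3,fy=3,interpolation=2))
im2=manip.camera('top'); cv2.imwrite('pics/t29.png',cv2.resize(im2[130:330,150:330],None,fx=3,fy=3,interpolation=2))
E
```

```text
clock: 34.72
position: [0.6079, -0.084, 0.2628]
ee_rot: [0.776, 0.631, -0.0, 0.0]
ft_force: [0.0, -0.1, -6.0]
grip_width: 0.116
clock: 34.98
position: [0.6078, -0.0839, 0.2631]
ee_rot: [0.776, 0.631, -0.0, 0.0]
ft_force: [-0.2, 0.5, -6.6]
grip_width: 0.119
shift [0.0084 0.0706 0.0004] rot [ 0.0002  0.0003 -0.0005] now [ 0.6078 -0.0839  0.2631] clock 34.975 F [-0.1876  0.457  -6.6228] w 0.11884927113963896 j7 [ 0.4331  0.3226 -0.4792  1.3829  0.1478  1.4712 -0.2443]
```

View pics/s29.png

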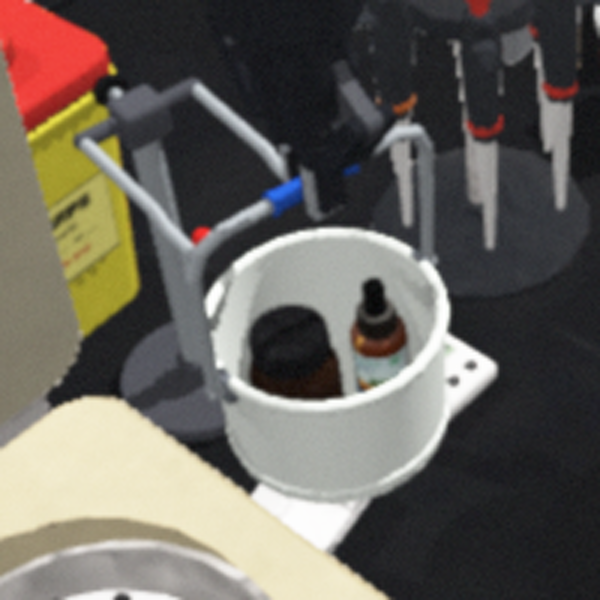

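View pics/t29.png

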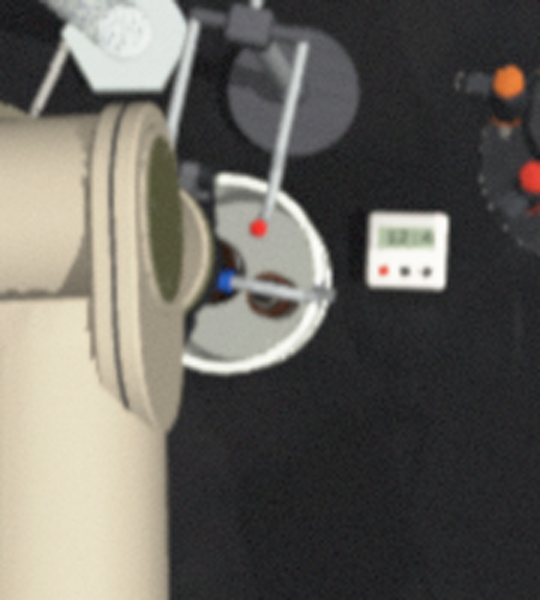

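```bash
python3 -m handwheel '[[[0.002,0.01,0,0,0,0,0],[0.004,0.022,0,0,0,0,0],[0.006,0.035,0,0,0,0,0],[0.007,0.048,0,0,0,0,0],[0.008,0.06,0,0,0,0,0],[0.0084,0.068,0,0,0,0,0],[0.0084,0.0705,0,0,0,0,0],[0.0084,0.0705,0,0,0,0,0]]]';  python3 -m handwheel '[[[0,0,0.01,0,0,0,0],[0,0,0.018,0,0,0,0],[0,0,0.018,0,0,0,0]]]'; python3 go.py 0.6786 -0.090 0.2075 78.3; python3 - <<'E'
from h import *
im=manip.camera('scene'); cv2.imwrite('pics/s30.png',cv2.resize(im[150:350,120:320],None,fx=3,fy=3,interpolation=2))
im2=manip.camera('top'); cv2.imwrite('pics/t30.png',cv2.resize(im2[130:280,150:300],None,fx=4,fy=4,interpolation=2))
E
```

```text
clock: 36.08
position: [0.6788, -0.0894, 0.2627]
ee_rot: [0.775, 0.631, -0.0, -0.0]
ft_force: [-0.5, 0.3, -6.3]
grip_width: 0.117
clock: 36.45
position: [0.678, -0.0896, 0.2436]
ee_rot: [0.775, 0.631, -0.001, -0.001]
ft_force: [0.5, -0.5, -6.8]
grip_width: 0.117
shift [-0.0002  0.0007  0.0361] rot [-0.002   0.0005  0.0002] now [ 0.678  -0.0896  0.2436] clock 36.45 F [ 0.5172 -0.5427 -6.7885] w 0.11699874054701638 j7 [ 0.3659  0.4918 -0.4593  1.1995  0.2114  1.4981 -0.2652]
```

View pics/s30.png

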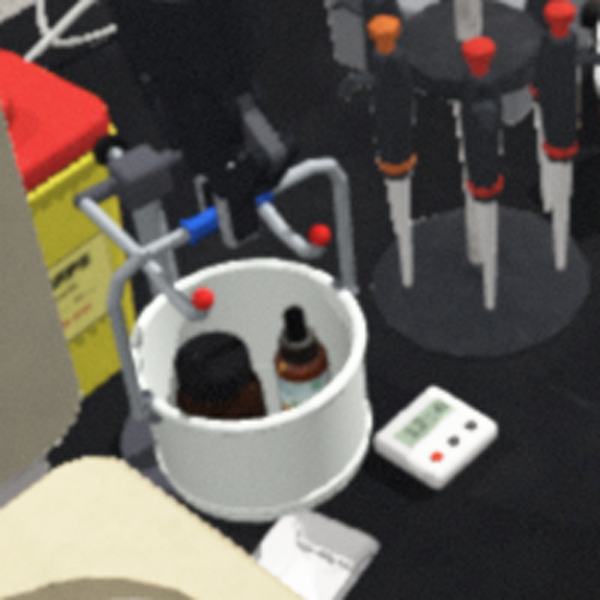

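View pics/t30.png

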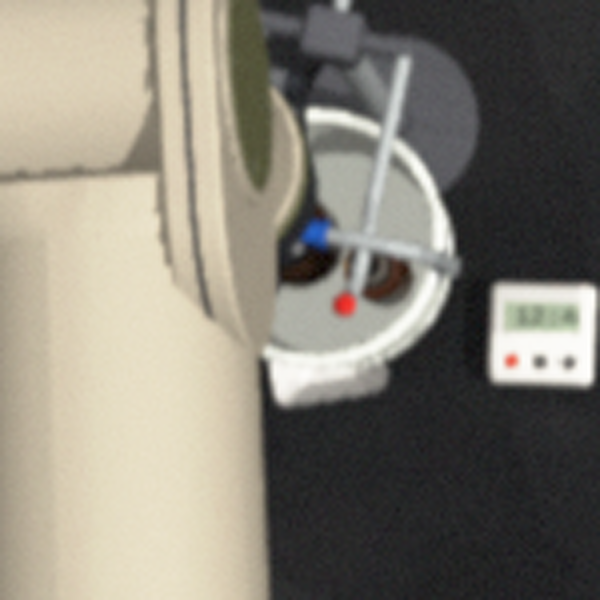

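```bash
python3 -m handwheel '[[[0,0,0.01,0,0,0,0],[0,0,0.02,0,0,0,0],[0,0,0.028,0,0,0,0],[0,0,0.031,0,0,0,0],[0,0,0.031,0,0,0,0]]]'; python3 -m handwheel '[[[0,0,0.002,0,0,0,0],[0,0,0.002,0,0,0,0]]]';python3 -m handwheel '[[[0,0,0.002,0,0,0,0],[0,0,0.002,0,0,0,0]]]'
```

```text
clock: 37.17
position: [0.6787, -0.0895, 0.2137]
ee_rot: [0.775, 0.631, -0.0, -0.0]
ft_force: [1.1, -0.1, -6.8]
grip_width: 0.116
clock: 37.42
position: [0.6788, -0.0895, 0.212]
ee_rot: [0.775, 0.631, 0.0, 0.0]
ft_force: [-0.1, -0.3, -7.0]
grip_width: 0.122
clock: 37.67
position: [0.6787, -0.0895, 0.2097]
ee_rot: [0.775, 0.631, -0.0, -0.0]
ft_force: [1.1, -0.6, -7.2]
grip_width: 0.116
```

```bash
python3 -m handwheel '[[[0,0,0.002,0,0,0,0],[0,0,0.002,0,0,0,0]]]';python3 -m handwheel '[[[0,0,0.0015,0,0,0,0],[0,0,0.0015,0,0,0,0]]]';python3 -m handwheel '[[[0,0,0.001,0,0,0,0],[0,0,0.001,0,0,0,0]]]'
```

```text
clock: 37.92
position: [0.6786, -0.0895, 0.2077]
ee_rot: [0.775, 0.631, -0.0, -0.0]
ft_force: [-0.2, -0.4, -7.8]
grip_width: 0.12
clock: 38.17
position: [0.6789, -0.0895, 0.2071]
ee_rot: [0.775, 0.631, 0.0, 0.0]
ft_force: [-2.0, -0.5, -1.4]
grip_width: 0.117
clock: 38.42
position: [0.679, -0.0895, 0.2069]
ee_rot: [0.775, 0.631, 0.0, 0.001]
ft_force: [-4.7, 0.0, 5.7]
grip_width: 0.116
```

```bash
python3 -m handwheel '[[[0,0,-0.001,0,0,0,0],[0,0,-0.001,0,0,0,0]]]'; python3 - <<'E'
from h import *
im=manip.camera('scene'); cv2.imwrite('pics/s31.png',cv2.resize(im[170:330,130:290],None,fx=3.7,fy=3.7,interpolation=2))
im2=manip.camera('top'); cv2.imwrite('pics/t31.png',cv2.resize(im2[130:280,150:300],None,fx=4,fy=4,interpolation=2))
E
```

```text
clock: 38.67
position: [0.6789, -0.0895, 0.2069]
ee_rot: [0.775, 0.631, 0.0, 0.0]
ft_force: [-3.8, -0.2, 3.3]
grip_width: 0.12
```

View pics/s31.png

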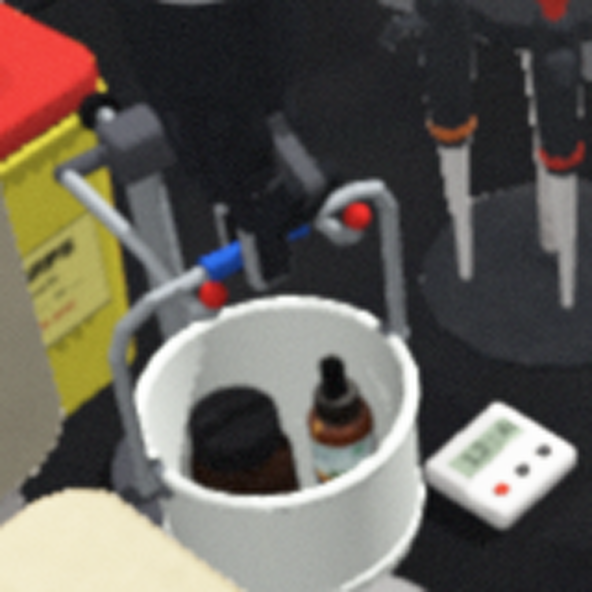

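View pics/t31.png

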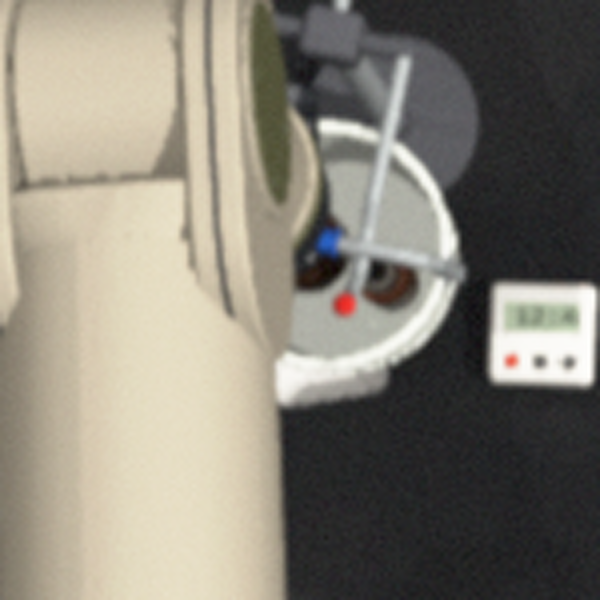

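```bash
python3 -m handwheel '[[[0,-0.0008,-0.0005,0,0,0,0],[0,-0.0008,-0.0005,0,0,0,0]]]'; python3 -m handwheel '[[[0,0,0,0,0,0,0.015],[0,0,0,0,0,0,0.02],[0,0,0,0,0,0,0.03],[0,0,0,0,0,0,0.04],[0,0,0,0,0,0,0.045],[0,0,0,0,0,0,0.045]]]'; python3 - <<'E'
from h import *
im=manip.camera('scene'); cv2.imwrite('pics/s32.png',cv2.resize(im[170:330,130:290],None,fx=3.7,fy=3.7,interpolation=2))
E
```

```text
clock: 39.02
position: [0.6787, -0.0895, 0.2071]
ee_rot: [0.775, 0.631, 0.001, 0.001]
ft_force: [3.2, -1.2, 1.0]
grip_width: 0.119
clock: 39.78
position: [0.678, -0.0893, 0.2069]
ee_rot: [0.775, 0.631, -0.0, 0.0]
ft_force: [0.3, -0.1, 0.1]
grip_width: 0.525
```

View pics/s32.png

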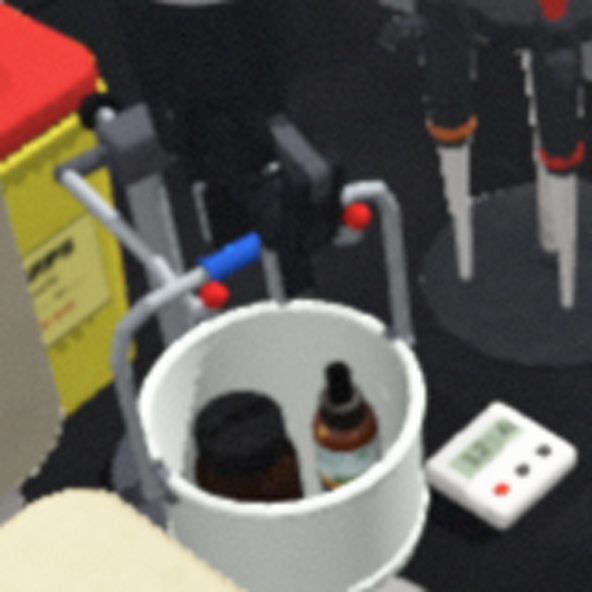

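```bash
python3 -m handwheel '[[[0,0,-0.01,0,0,0,0.045],[0,0,-0.025,0,0,0,0.045],[0,0,-0.045,0,0,0,0.045],[0,0,-0.07,0,0,0,0.045],[0,0,-0.1,0,0,0,0.045],[0,0,-0.13,0,0,0,0.045],[0,0,-0.14,0,0,0,0.045]]]'; python3 -m handwheel '[[[0,-0.03,0,0,0,0,0.045],[-0.03,-0.08,0,0,0,0,0.045],[-0.08,-0.12,0,0,0,0,0.045],[-0.13,-0.15,0,0,0,0,0.045],[-0.18,-0.17,0,0,0,0,0.045],[-0.22,-0.18,0,0,0,0,0.045],[-0.25,-0.18,0,0,0,0,0.045],[-0.25,-0.18,0,0,0,0,0.045]]]'; python3 - <<'E'
from h import *
im=manip.camera('scene'); cv2.imwrite('pics/s33.png',im)
im2=manip.camera('top'); cv2.imwrite('pics/t33.png',im2)
cv2.imwrite('pics/s33b.png',cv2.resize(im[170:350,120:280],None,fx=3.3,fy=3.3,interpolation=2))
cv2.imwrite('pics/t33b.png',cv2.resize(im2[120:320,170:440],None,fx=2.8,fy=2.8,interpolation=2))
E
```

```text
clock: 40.7
position: [0.6785, -0.0891, 0.35]
ee_rot: [0.775, 0.631, 0.002, 0.001]
ft_force: [-0.4, 0.7, 0.5]
grip_width: 0.525
clock: 41.7
position: [0.4497, -0.3, 0.3463]
ee_rot: [0.777, 0.63, -0.0, -0.0]
ft_force: [-1.0, 0.8, -0.1]
grip_width: 0.528
```

View pics/s33b.png

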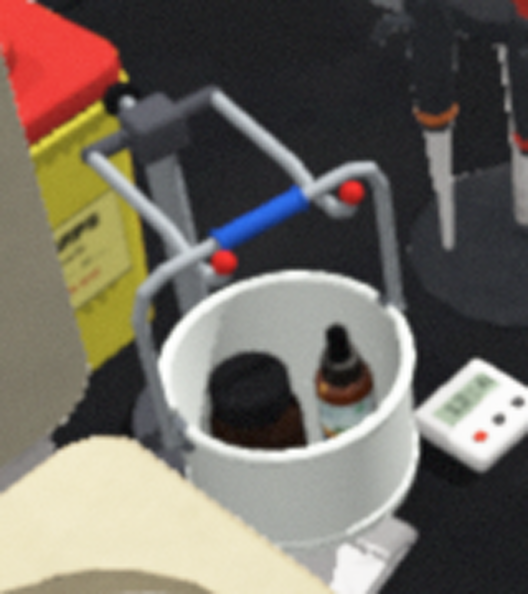

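View pics/t33b.png

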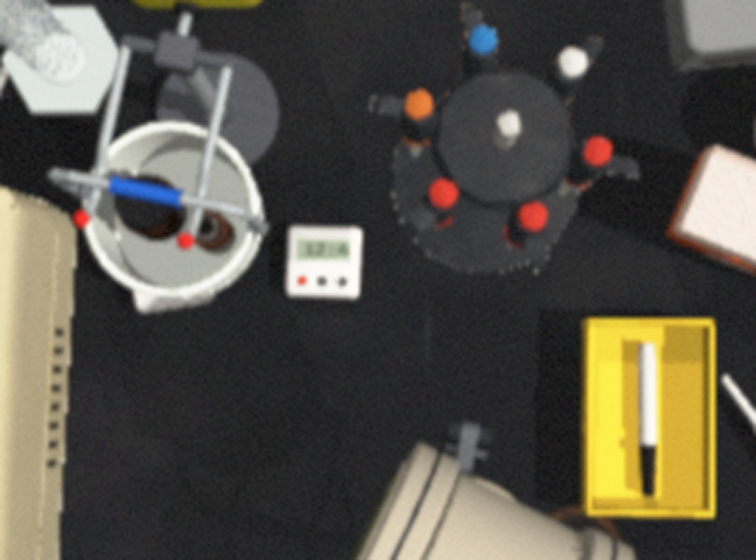

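View pics/s33.png

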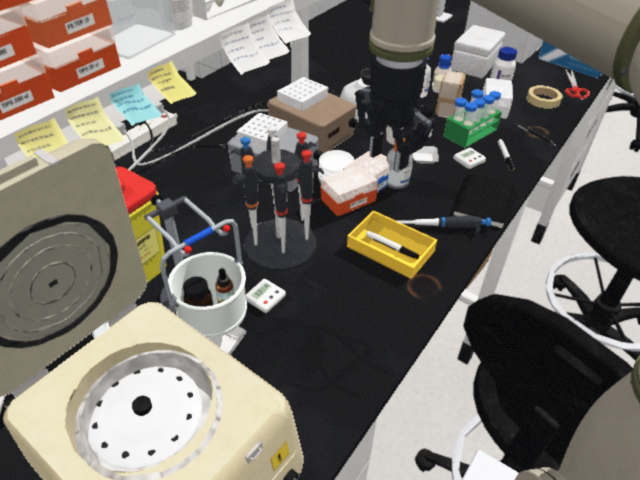

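```bash
python3 -m handwheel '[[[0,0,0,0,0,0,0.045],[0,0,0,0,0,0,0.045],[0,0,0,0,0,0,0.045],[0,0,0,0,0,0,0.045],[0,0,0,0,0,0,0.045],[0,0,0,0,0,0,0.045],[0,0,0,0,0,0,0.045],[0,0,0,0,0,0,0.045]]]'; python3 - <<'E'
from h import *
np.set_printoptions(precision=4,suppress=True)
c={}
for n,box in(('top',(190,170,250,210)),('scene',(170,220,230,260))):
    im=manip.camera(n).astype(int); x0,y0,x1,y1=box; m=np.zeros(im.shape[:2],np.uint8); m[y0:y1,x0:x1]=((im[...,0]-im[...,2]>50))[y0:y1,x0:x1]
    k,l,st,ce=cv2.connectedComponentsWithStats(m); i=1+np.argmax(st[1:,4]); c[n]=ce[i]; print(n,st[i],ce[i])
    r=cv2.imread('pics/'+('t33.png' if n=='top' else 's33.png')).astype(int); print('diff',np.abs(im-r)[150:350,150:290].mean())
p,e=tri(c['top'],c['scene']); print(p,e); P=np.array([.7818,-.1094,0]); print('hook frame',(p-P)@[.979,-.203,0],(p-P)@[.203,.979,0],p[2])
t=cv2.imread('pics/t33.png').astype(int); m=np.zeros(t.shape[:2],np.uint8); m[235:305,380:425]=(t[235:305,380:425].min(2)>130)
ys,xs=np.nonzero(m); print('marker white',onz('top',xs.mean(),ys.mean(),.012), 'tray c .5063 -.490')
# timer, boat shift check
for b in ((270,195,302,230),):
    for f in ('top0.png','t33.png'):
        q=cv2.imread('pics/'+f).min(2)[b[1]:b[3],b[0]:b[2]]>150; yy,xx=np.nonzero(q); print(f,xx.mean()+b[0],yy.mean()+b[1])
print(manip.get_obs()['clock'])
E
```

```text
clock: 42.8
position: [0.4511, -0.2977, 0.3469]
ee_rot: [0.775, 0.631, -0.0, 0.0]
ft_force: [0.5, -0.5, -0.7]
grip_width: 0.529
top [209 183  26  12 174] [221.5    188.0287]
diff 2.4950714285714284
scene [183 226  31  19 237] [198.7131 235.5063]
diff 2.091392857142857
[ 0.6785 -0.0882  0.2496] 0.0002481087895425087
hook frame -0.10546030013345505 -0.00024939962336789536 0.24960810216361645
marker white [ 0.526  -0.4944  0.012 ] tray c .5063 -.490
top0.png 285.57705479452056 213.06849315068493
t33.png 285.6192109777015 213.07890222984562
42.9
```

```bash
python3 -c "
from workcell import manip
print(manip.hand_in())"
```

```text
the job is handed in; nothing more can be done
None
```

The pail now hangs on the hook with both bottles in it, and I handed the job in at about 43 s of simulated time. I found one dropper bottle, the amber jar and one marker within reach. I put the bottles in the pail and the marker in the yellow tray. I then swung the bail upright (about 0.05 rad off vertical by camera), carried the pail level by the blue grip, hung it on both prongs and backed the robot clear.

**Last checks:**
- **Hook:** the grip sits at (-0.105, 0.000, 0.250) m in the hook frame, against a seat of (-0.105, 0, 0.248). The picture shows the crossbar in both dips. The last two pictures, about a second apart, showed no visible swing.
- **Bottles and marker:** both bottles stand upright in the pail and the marker lies in the middle of the tray.
- **Bystanders:** the timer is within 0.1 pixel of where it started. The weighing boat I judged only by eye, because the pail partly hides it from above, and it looks undisturbed.

**What went wrong or disagreed:**
- **Fingertip height:** the first two attempts to grip the marker closed on nothing. The fingertips are about 20–27 mm higher than the reported tool point. The second attempt pressed on the marker with about 19 N. I allowed for the offset on every grasp after that.
- **Pail shift:** the pail slid under about 1 cm on the bench while I raised the bail, and the hand briefly pressed down on the bail with about 10 N.
- **Far marker:** a second marker-like item lies about 1.09 m from the base, beside another timer and weighing boat. I took it to be out-of-reach background and left it.

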